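Close the demo rig's deck and set out its parts

TASK

The heavy green deck of the demo rig is propped up on an orange wedge: first, before putting anything on the deck and without prising it up any higher, work the wedge back out by its tail so that the deck comes down flat, and lay the wedge lengthwise in the middle of the black rubber mat. Then set out the rig upright on the deck's three white outlines: the blue motor in the middle, the yellow turntable disc centred on top of it, the black sensor in the square in front of the plywood arch foot and the red cup in the square in front of the grey control box. Leave the amber jar where it stands.

Things in the scene. Friction and masses are not known exactly. Their poses are not given: they have to be found in the camera images.
- deck_mid (a point): Centre of the top face of the heavy green deck, 200 (x) by 260 (y) by 20 mm, z normal to it, hinged to a fixed plinth at its -y edge; open beneath on the +y side. Shut: level, top 36 mm, underside 16 mm above the table. At the start its +y edge is 13 mm higher (0.05 rad). White outlines: a 64 mm ring here, 64 mm squares centred at y = +85 and -85 mm. Robot on its -x side.
- wedge_grip (a point): Orange wedge; centre of its grip tail, an upright block 16 (x) by 40 (y) by 45 mm on the table. From y = -20 mm (34 mm high) to y = -130 (8 mm high, thin end under the deck) it is 40 mm wide; its middle is at y = -55. The deck's +y edge rests on its slope at about y = -40. Draw it straight along +y, 5 to 20 N: 60 mm lets the deck down, over 95 mm clears its edge.
- turret_center (a point): Blue turntable motor, a round flat-topped housing 50 mm across (54 mm at its foot) and 40 mm high, 0.25 kg. The point is its centre, half-way up; z is up.
- disc_center (a point): Yellow turntable disc, 56 mm across, 14 mm thick, lying flat, 0.06 kg. The point is its centre, half-way up.
- sensor_center (a point): Black sensor box with an aluminium plate on top and a lens on its -x face, 36 (x) by 44 (y) by 50 (z) mm, 0.15 kg. The point is its centre, half-way up. Which way the lens looks does not matter.
- cup_center (a point): Red open cup, round, 54 mm across, 45 mm high, 0.07 kg, mouth upward. The point is its centre, half-way up.
- archfoot: Fixed plywood arch foot: two plywood cheeks on a dark steel plate 50 by 70 mm, about 90 mm high. It stands beyond the deck's far (+x) edge behind one of the two squares; axes parallel to the deck's; origin at the centre of its underside on the table. The centre of the square in front of it lies at x = -140 mm, y = 0 in its frame.
- ctrlbox: Fixed grey control box 50 by 70 by 60 mm, red button and black knob on top (70 mm in all). It stands beyond the deck's far (+x) edge behind the other square; axes parallel to the deck's; origin at the centre of its underside on the table. The centre of the square in front of it lies at x = -140 mm, y = 0 in its frame.
- mat: Black rubber mat fixed to the table, 200 (x, its long side) by 110 (y) by 3 mm. The origin is the centre of its underside.
- jar_center (a point): Amber glass jar with an aluminium lid, 56 mm across and 75 mm high, a bystander. The point is its centre.
Mind the look-alikes: they are no part of the job. What is shaped like the part that bears sensor_center but turquoise is not meant.

How it is judged:
By the outcome, as a careful person would: the job done as asked, in the order asked, and still so for the second after the job is handed in, with the robot touching nothing.
It also fails if it takes over 144 s, if anything falls off the work surface, if the arm or the gripper's body presses on something with over 40 N, if the wrist force passes 120 N, or if a joint passes its speed limit or range.

ROBOT

A 7-joint arm with a two-finger parallel gripper is mounted at the origin on the work surface. World frame = base frame: x ahead of the robot, y to its left, z up, the work surface at z = 0. Lengths are in m, angles in rad, forces in N, time in s.
With the tool pointing down it reaches from about 0.425 to 0.825 m from the base axis. Payload 3.6 kg.
Tool frame: the origin (TCP) lies midway between the tips of the shut fingers; the grasp point (between the pads) lies 19 mm behind it; z points along the fingers, y is the direction in which the jaws open and shut (so a half turn about z gives the same grasp; the last joint's range is limited). The gripper opens to 93 mm and grips with 3 to 60 N. Pads are 15 mm wide; open, the fingers measure 128 mm over their backs; the gripper's body (75 mm by 188 mm) begins 65 mm behind the grasp point.
Start: joints at [-1.25, 0.615, -0.013, 1.423, 0.008, 1.103, -0.04], TCP at [0.222, 0.611, 0.219] pointing down, gripper open.
Joint ranges: [-3.12, 3.12], [-0.3, 2.06], [-1.34, 1.32], [0.26, 2.42], [-1.36, 4.5], [0.01, 1.98], [-2.84, 2.84]. Speed limits (rad/s): [2.79, 2.79, 3.14, 3.14, 3.14, 3.14, 3.14].

INTERFACE

Orientations are given as a unit quaternion [x, y, z, w].
In Python, from workcell import observe, imaging, workorder gives the robot as it stands.
- The arm moves only by the tool move_arm, never from a script. Its argument "increments" is one flat list of numbers, 6 for each row, row after row: the shift along the tool's x, y, z in mm, then the turn, a rotation vector about the tool's x, y, z in rad. A call has 1 to 12 rows; each row shifts and turns the commanded pose from where the row before left it, along the tool's axes as they then stand; what a row does not reach is not made up. A row lasts 1/12 s, in which the tool goes at most 41.7 mm and 7.16 degrees, less where a joint would pass 70% of its speed; a pose out of reach is approached as far as the arm can. A call with a gripper value outside its range is refused whole. "gripper" is the opening in per cent of the stroke, from 0 (shut) to 100 (fully open), set as the call begins (left out, the last holds). The fingers move at their own pace and stop on an object; "newtons" is the grip in N (left out, the last holds). Time passes only in rows, so rows that do not move let the fingers close. It gives the time, the measured TCP pose, the force and the opening at its end, in the units of the state.
- observe(): the state, without advancing time (a new reading comes with each control period).
- imaging.capture(name): name is "scene" or "top" or "wrist"; returns the picture (420x560x3 uint8, red, green, blue); there is no depth.
- imaging.camera_model(name): a dict with "mtx" (3x3 intrinsics, pixels), "dist" ([k1, k2, p1, p2, k3] as OpenCV has them; the pictures are not rectified), "cam_to_world" (4x4, takes a point from camera to world coordinates); the wrist camera has in their place "tool_from_camera" (4x4, takes a point from camera to tool coordinates, whose origin is the TCP and whose axes are the flange's). Camera axes: x right, y down, z forward; pixel columns grow to the right and rows downward; lengths in m; the calibration is good to about 2 mm. A picture is of the moment at which its call begins: read the wrist's pose just before it. camera_model takes no time and is no camera call.
- workorder.sign_off(): hands the job in, once; it reports no verdict.
The state is a dict: "clock": time; "qpos": joint angles; "dq": joint speeds; "joint_efforts": joint torques, N m; "position": TCP position; "orientation": TCP orientation; "ft_force": force on the tool from outside, world axes, zero at the start; "ft_torque": the same for the moment, N m; "opening": finger opening in m.
Only numpy, scipy, OpenCV 4.12 (cv2) and the standard library are available. Lean on these libraries where they do the work, as an engineer would, in place of code of your own. Each camera call takes 0.05 s, during which the arm holds its last target.

## Working session

There is one attempt and no reset: what is moved stays moved. The work goes in short steps, Python scripts to look and compute and a tool call to move; the robot and the scene stay as the last step left them, time stands still between calls to the robot, and variables do not carry over. Pictures are saved under pics/ and viewed, and the job is handed in when it is done.

Besides the shell and the picture viewer there is one more tool, called after "Emit:" in YAML: its name, and indented under it one key for each argument. move_arm: Moves the arm, as the interface text tells. Its arguments: {"type":"object","properties":{"increments":{"type":"array","items":{"type":"number"}},"gripper":{"type":"number"},"newtons":{"type":"number"}},"required":["increments"]}

```bash
ls; mkdir -p pics; python3 - <<'E'
from workcell import observe, imaging
import cv2
print(observe())
for n in ("scene","top","wrist"):
    im=imaging.capture(n); cv2.imwrite(f"pics/{n}0.png",im[:,:,::-1])
    m=imaging.camera_model(n); print(n,m)
E
```

```text
pics
{'clock': 0.0, 'qpos': array([-1.24949774,  0.61587423, -0.01258212,  1.42488187,  0.00809065,
        1.10341396, -0.04040529]), 'dq': array([ 0.00110706, -0.00059976,  0.00132394,  0.00023319, -0.00112269,
        0.0010959 ,  0.00115243]), 'joint_efforts': array([-7.47417689e-04, -4.58925855e+01,  2.09200848e-01, -1.65740150e+01,
       -6.08818280e-02,  2.04792054e-02,  2.59588005e-04]), 'position': array([0.22127616, 0.61033514, 0.21751613]), 'orientation': array([ 1.73009767e-01,  9.84919298e-01, -1.24846671e-03, -1.95152718e-04]), 'ft_force': array([-0.36708197,  0.2363013 ,  0.47964919]), 'ft_torque': array([-0.00475834,  0.0173118 , -0.00450555]), 'opening': 0.09290799436772418}
scene {'mtx': array([[422.65764295,   0.        , 281.92465134],
       [  0.        , 422.65764295, 199.60518355],
       [  0.        ,   0.        ,   1.        ]]), 'dist': array([0.00719244, 0.        , 0.        , 0.        , 0.        ]), 'cam_to_world': array([[-0.56972138,  0.44458385, -0.69120384,  1.43152904],
       [ 0.82165123,  0.29020328, -0.49058262,  0.58879427],
       [-0.017
[... 528 characters left out ...]
.99790456,  1.37389169],
       [ 0.        ,  0.        ,  0.        ,  1.        ]])}
wrist {'mtx': array([[337.8585796 ,   0.        , 283.82649936],
       [  0.        , 337.8585796 , 204.23309143],
       [  0.        ,   0.        ,   1.        ]]), 'dist': array([-0.02498098,  0.        ,  0.        ,  0.        ,  0.        ]), 'tool_from_camera': array([[-1.68093396e-03, -9.68070800e-01, -2.50671300e-01,
         6.85373629e-02],
       [ 9.99997923e-01, -1.33834459e-03, -1.53714507e-03,
        -8.87260202e-04],
       [ 1.15258068e-03, -2.50673364e-01,  9.68071039e-01,
        -1.65853697e-01],
       [ 0.00000000e+00,  0.00000000e+00,  0.00000000e+00,
         1.00000000e+00]])}
```

View pics/scene0.png

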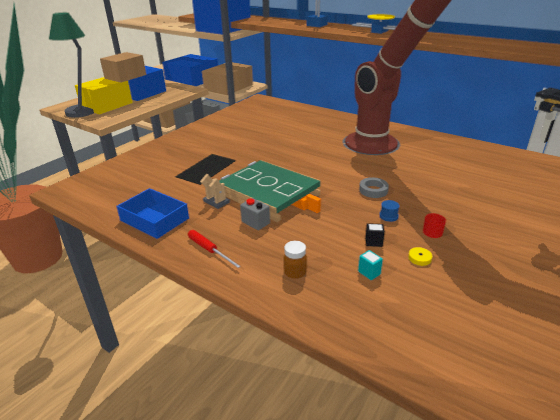

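View pics/top0.png

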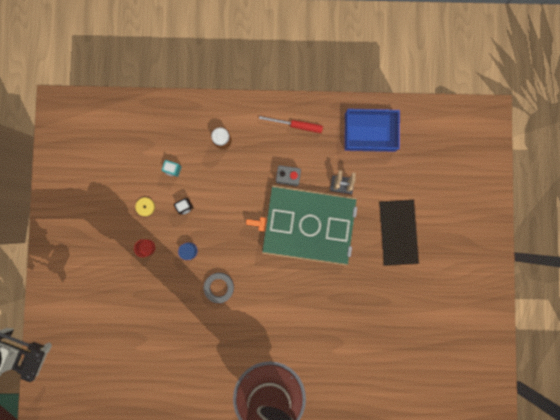

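View pics/wrist0.png

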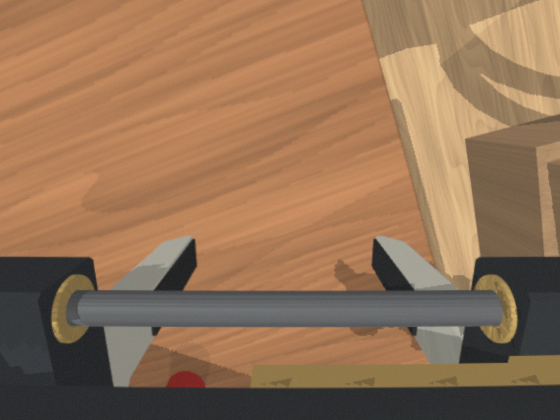

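```bash
cat > h.py <<'E'
import numpy as np, cv2
from workcell import observe, imaging
from scipy.spatial.transform import Rotation as R
def T_wc(name, st=None):
    m=imaging.camera_model(name)
    if name!="wrist": return m, m["cam_to_world"]
    T=np.eye(4); T[:3,:3]=R.from_quat(st["orientation"]).as_matrix(); T[:3,3]=st["position"]
    return m, T@m["tool_from_camera"]
def px2w(name,uv,z,st=None):
    m,T=T_wc(name,st)
    n=cv2.undistortPoints(np.array(uv,float).reshape(-1,1,2),m["mtx"],m["dist"]).reshape(-1,2)
    d=np.c_[n,np.ones(len(n))]@T[:3,:3].T
    s=(np.broadcast_to(z,len(n))-T[2,3])/d[:,2]
    return T[:3,3]+d*s[:,None]
def w2px(name,P,st=None):
    m,T=T_wc(name,st); Ti=np.linalg.inv(T)
    return cv2.projectPoints(np.array(P,float).reshape(-1,1,3),cv2.Rodrigues(Ti[:3,:3])[0],Ti[:3,3],m["mtx"],m["dist"])[0].reshape(-1,2)
def crop(fn,out,x0,y0,x1,y1,s):
    im=cv2.imread(fn)[y0:y1,x0:x1]; cv2.imwrite(out,cv2.resize(im,None,fx=s,fy=s,interpolation=cv2.INTER_CUBIC))
def snap(tag):
    st=observe(); im=imaging.capture("wrist")[:,:,::-1]; cv2.imwrite(f"pics/{tag}.png",im)
    np.savez(f"pics/{tag}.npz",position=st["position"],orientation=st["orientation"]); return st
def load(tag):
    d=np.load(f"pics/{tag}.npz"); return {k:d[k] for k in d}
E
python3 -c "
from h import *
crop('pics/top0.png','pics/a.png',240,155,430,280,4)
crop('pics/top0.png','pics/b.png',120,110,270,310,3)"
```

```text
(no output)
```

View pics/a.png

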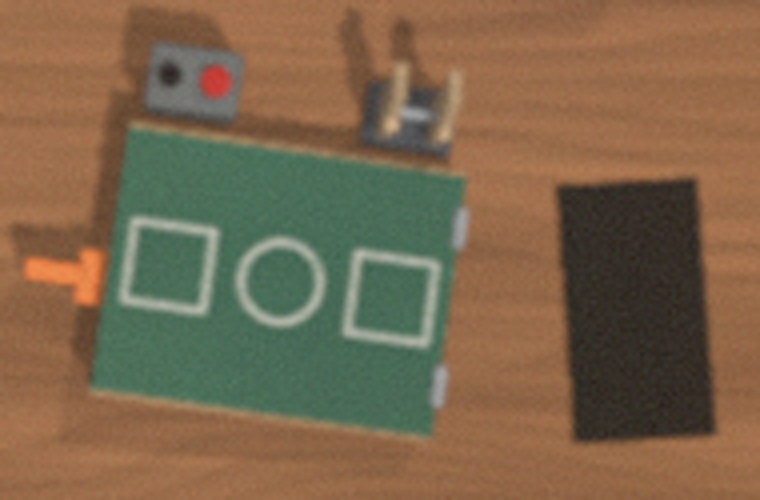

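View pics/b.png

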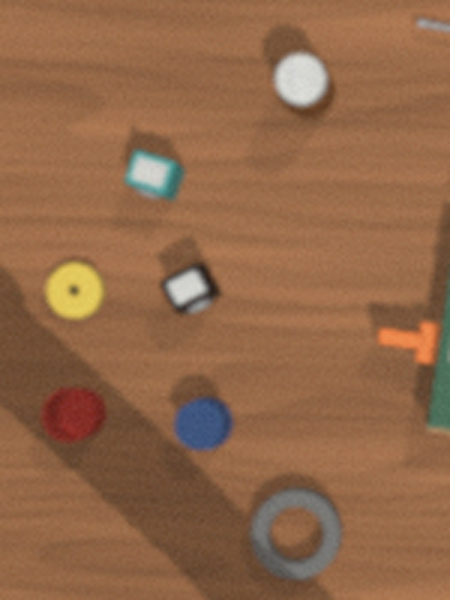

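```bash
python3 - <<'E'
from h import *
np.set_printoptions(precision=4,suppress=True)
def A(l,z): return px2w("top",[((u+.5)/4-.5+240,(v+.5)/4-.5+155) for u,v in l],z)
def B(l,z): return px2w("top",[((u+.5)/3-.5+120,(v+.5)/3-.5+110) for u,v in l],z)
c=A([(130,124),(465,176),(432,437),(92,391)],[.049,.036,.036,.049]); print("deck",c, c.mean(0))
print("yaw long", np.degrees(np.arctan2(*(c[0]-c[1])[[0,1]])), np.degrees(np.arctan2(*(c[3]-c[2])[[0,1]])))
print("marks",A([(281,282),(169,266),(392,298)],[.0425,.0467,.038]))
print("tail ends",A([(25,268),(78,273)],.045), "block corners", A([(100,250),(77,303),(100,305)],.034))
m=A([(557,186),(695,180),(715,433),(575,440)],.003);print("mat",m,m.mean(0))
print("jar",B([(301,80)],.075),"turq",B([(152,173)],.05))
print("disc",B([(74,291)],.014),"cup",B([(74,413)],.045),"motor",B([(203,424)],.04),"sensor",B([(189,289)],.05), "ring",B([(296,534)],.02))
E
```

```text
deck [[ 0.6392  0.0022  0.049 ]
 [ 0.6059 -0.2527  0.036 ]
 [ 0.4087 -0.2294  0.036 ]
 [ 0.4391  0.0265  0.049 ]] [ 0.5232 -0.1134  0.0425]
yaw long 7.447462189626948 6.764468251719984
marks [[ 0.5228 -0.1136  0.0425]
 [ 0.5332 -0.0291  0.0467]
 [ 0.5124 -0.198   0.038 ]]
tail ends [[0.5296 0.0788 0.045 ]
 [0.5266 0.039  0.045 ]] block corners [[0.5444 0.0231 0.034 ]
 [0.5041 0.0396 0.034 ]
 [0.5029 0.0222 0.034 ]]
mat [[ 0.6018 -0.3305  0.003 ]
 [ 0.6086 -0.438   0.003 ]
 [ 0.4134 -0.4532  0.003 ]
 [ 0.4059 -0.3452  0.003 ]] [ 0.5074 -0.3917  0.003 ]
jar [[0.7804 0.1595 0.075 ]] turq [[0.6881 0.309  0.05  ]]
disc [[0.5699 0.3928 0.014 ]] cup [[0.4475 0.379  0.045 ]] motor [[0.4386 0.252  0.04  ]] sensor [[0.5726 0.2683 0.05  ]] ring [[0.329  0.1588 0.02  ]]
```

```bash
cat >> h.py <<'E'
def pose():
    st=observe(); M=R.from_quat(st["orientation"]).as_matrix()
    return st, M, np.degrees(np.arctan2(M[1,1],M[0,1]))
def plan(x,y,z,th,n=None,frm=None):
    """constant per-row body twist to target TCP (m), jaw-axis angle th (deg), tool straight down"""
    from scipy.linalg import logm
    t=np.radians(th)
    Tt=np.eye(4);Tt[:3,:3]=np.c_[[-np.sin(t),np.cos(t),0],[np.cos(t),np.sin(t),0],[0,0,-1]];Tt[:3,3]=[x,y,z]
    if frm is None:
        st,M,_=pose();T0=np.eye(4);T0[:3,:3]=M;T0[:3,3]=st["position"]
    else:
        f=np.radians(frm[3]);T0=np.eye(4);T0[:3,:3]=np.c_[[-np.sin(f),np.cos(f),0],[np.cos(f),np.sin(f),0],[0,0,-1]];T0[:3,3]=frm[:3]
    D=np.linalg.inv(T0)@Tt
    L=logm(D).real; v=L[:3,3]*1000; w=np.array([L[2,1],L[0,2],L[1,0]])
    k=max(np.linalg.norm(v)/40,np.linalg.norm(w)/.12)
    n=n or max(1,int(np.ceil(k)))
    print(f"n={n} (min {k:.1f}) per row:",np.round(v/n,1),np.round(w/n,4)," total shift",np.round(D[:3,3]*1000,1),"rot",np.round(w,3))
E
python3 -c "
from h import *
print(pose()[2])
plan(.528,.06,.2,-5)"
```

```text
70.0797841236466
n=17 (min 16.9) per row: [-39.8  -2.4   1.1] [-0.0001  0.0001  0.0771]  total shift [-475.9 -413.    18.6] rot [-2.00e-03  1.00e-03  1.31e+00]
```

Emit:
move_arm:
  increments: [-40, -2, 1, 0, 0, 0.077, -40, -2, 1, 0, 0, 0.077, -40, -2, 1, 0, 0, 0.077, -40, -2, 1, 0, 0, 0.077, -40, -2, 1, 0, 0, 0.077, -40, -2, 1, 0, 0, 0.077, -40, -2, 1, 0, 0, 0.077, -40, -2, 1, 0, 0, 0.077]
  gripper: 80

```text
clock: 0.82
position: [0.4706, 0.4144, 0.2101]
orientation: [0.465, 0.885, -0.0, 0.0]
ft_force: [0.7, 1.2, -0.3]
opening: 0.0744
```

```bash
python3 -c "
from h import *
s=snap('w1');print(s['clock'],s['position'],pose()[2])
plan(.528,.06,.2,-5)"
```

```text
0.8167 [0.47064029 0.41437638 0.21014229] 33.5693268462623
n=9 (min 8.8) per row: [-39.   -4.1   1.4] [0.0004 0.0012 0.0748]  total shift [-313.1 -148.4   14. ] rot [0.003 0.011 0.673]
```

View pics/w1.png

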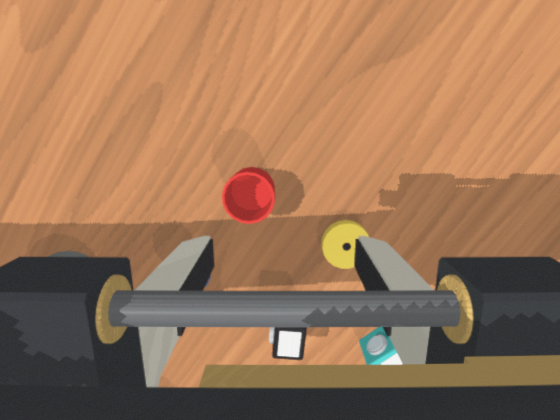

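Emit:
move_arm:
  increments: [-39, -4, 1.5, 0, 0, 0.075, -39, -4, 1.5, 0, 0, 0.075, -39, -4, 1.5, 0, 0, 0.075, -39, -4, 1.5, 0, 0, 0.075, -39, -4, 1.5, 0, 0, 0.075, -39, -4, 1.5, 0, 0, 0.075, -39, -4, 1.5, 0, 0, 0.075, -39, -4, 1.5, 0, 0, 0.075, 0, 0, 0, 0, 0, 0, 0, 0, 0, 0, 0, 0]
  gripper: 60

```text
clock: 1.7
position: [0.5434, 0.1127, 0.1987]
orientation: [0.707, 0.708, -0.001, 0.0]
ft_force: [0.2, 0.8, 1.1]
opening: 0.0556
```

```bash
python3 -c "
from h import *
s=snap('w2');print(s['clock'],s['position'],pose()[2])"
```

```text
1.7 [0.54338518 0.11265451 0.19869757] 0.34904441883541826
```

View pics/w2.png

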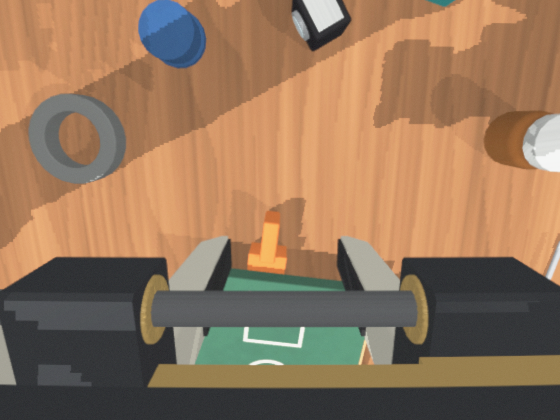

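```bash
python3 -c "
from h import *
crop('pics/w2.png','pics/c.png',200,190,380,310,4)"
```

```text
(no output)
```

View pics/c.png

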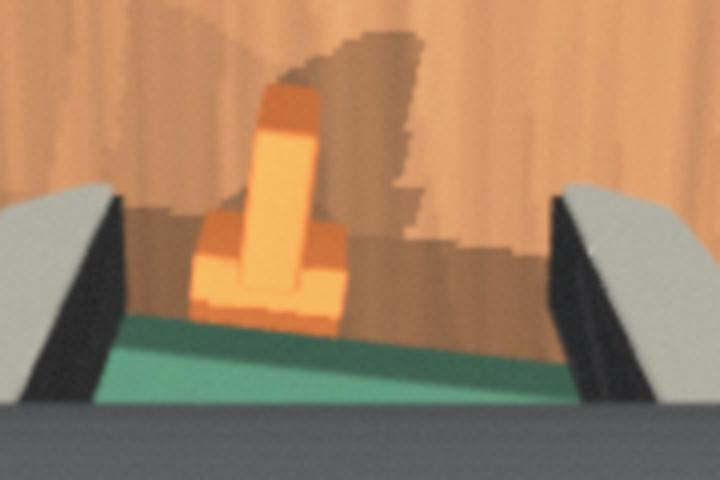

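```bash
python3 - <<'E'
from h import *
np.set_printoptions(precision=4,suppress=True)
s=load('w2')
f=lambda l,z: px2w("wrist",[((u+.5)/4-.5+200,(v+.5)/4-.5+190) for u,v in l],z,s)
c=f([(257,128),(317,134),(298,291),(241,287)],.045);print(c,c.mean(0))
for a,b in((0,3),(1,2)):
  d=c[a]-c[b];print(np.degrees(np.arctan2(d[0],d[1])))
e=f([(198,253),(345,268)],.034);d=e[1]-e[0];print(e,np.degrees(np.arctan2(d[1],d[0])))
plan(.5305,.06,.15,-7)
E
```

```text
[[0.5237 0.0797 0.045 ]
 [0.5385 0.0781 0.045 ]
 [0.5335 0.036  0.045 ]
 [0.5189 0.0371 0.045 ]] [0.5286 0.0577 0.045 ]
6.365491128345123
6.810525677135772
[[0.5069 0.0418 0.034 ]
 [0.5456 0.0376 0.034 ]] -6.2766195863812495
n=2 (min 1.9) per row: [-28.2  -4.8  24.3] [-0.0003 -0.0002  0.0641]  total shift [-55.6 -13.1  48.6] rot [-0.001 -0.     0.128]
```

```bash
python3 - <<'E'
from h import *
plan(.5289,.060,.12,-6.7,3)
plan(.5289,.060,.012,-6.7,3,frm=(.5289,.060,.12,-6.7))
E
```

```text
n=3 (min 2.4) per row: [-18.8  -3.8  26.2] [-0.0002 -0.0002  0.041 ]  total shift [-55.6 -14.7  78.6] rot [-0.001 -0.     0.123]
n=3 (min 2.7) per row: [-0. -0. 36.] [ 0.  0. -0.]  total shift [ -0.   0. 108.] rot [ 0.  0. -0.]
```

Emit:
move_arm:
  increments: [-18.8, -3.8, 26.2, 0, 0, 0.041, -18.8, -3.8, 26.2, 0, 0, 0.041, -18.8, -3.8, 26.2, 0, 0, 0.041, 0, 0, 0, 0, 0, 0, 0, 0, 25, 0, 0, 0, 0, 0, 25, 0, 0, 0, 0, 0, 25, 0, 0, 0, 0, 0, 20, 0, 0, 0, 0, 0, 13, 0, 0, 0, 0, 0, 0, 0, 0, 0]

```text
clock: 2.58
position: [0.5292, 0.0631, 0.01]
orientation: [0.745, 0.667, -0.001, -0.002]
ft_force: [-0.8, -1.0, 0.6]
opening: 0.0561
```

```bash
python3 -c "
from h import *
s=snap('w3');print(s['clock'],s['position'],pose()[2])"
```

```text
2.5833 [0.52915591 0.0631075  0.01001725] -6.406778719111277
```

View pics/w3.png

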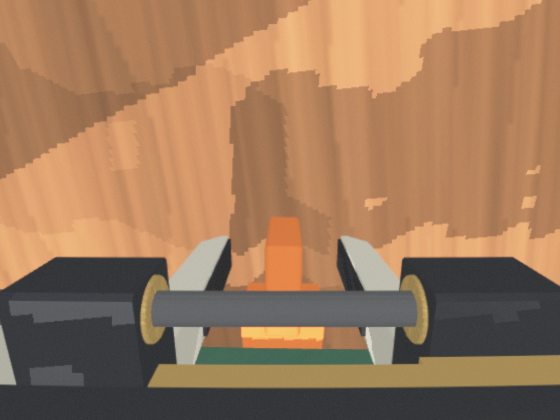

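Emit:
move_arm:
  increments: [0, 0, 0, 0, 0, 0, 0, 0, 0, 0, 0, 0, 0, 0, 0, 0, 0, 0, 0, 0, 0, 0, 0, 0, 0, 0, 0, 0, 0, 0, 0, 0, 0, 0, 0, 0]
  gripper: 0
  newtons: 50

```text
clock: 3.13
position: [0.5304, 0.06, 0.0125]
orientation: [0.747, 0.665, 0.0, 0.0]
ft_force: [0.0, 0.5, 0.8]
opening: 0.0207
```

Emit:
move_arm:
  increments: [0, 0, 0, 0, 0, 0, 0, 0, 0, 0, 0, 0, 4, 0, 0, 0, 0, 0, 6, 0, 0, 0, 0, 0, 6, 0, 0, 0, 0, 0, 6, 0, 0, 0, 0, 0]

```text
clock: 3.63
position: [0.5332, 0.0768, 0.0122]
orientation: [0.748, 0.663, -0.002, 0.003]
ft_force: [-0.6, -7.3, 2.5]
opening: 0.0153
```

Emit:
move_arm:
  increments: [7, 0, 0, 0, 0, 0, 7, 0, 0, 0, 0, 0, 7, 0, 0, 0, 0, 0, 7, 0, 0, 0, 0, 0, 7, 0, 0, 0, 0, 0, 7, 0, 0, 0, 0, 0, 7, 0, 0, 0, 0, 0, 7, 0, 0, 0, 0, 0, 7, 0, 0, 0, 0, 0, 7, 0, 0, 0, 0, 0, 7, 0, 0, 0, 0, 0, 7, 0, 0, 0, 0, 0]

```text
clock: 4.63
position: [0.5427, 0.1657, 0.0122]
orientation: [0.747, 0.665, 0.0, 0.0]
ft_force: [0.0, -2.4, 4.0]
opening: 0.016
```

```bash
python3 -c "
from h import *
s=snap('w4');print(s['clock'],s['position'],s['ft_force'],pose()[2])"
```

```text
4.6333 [0.54270005 0.16569124 0.01224046] [ 0.03254982 -2.42321849  4.03036499] -6.498502370061438
```

View pics/w4.png

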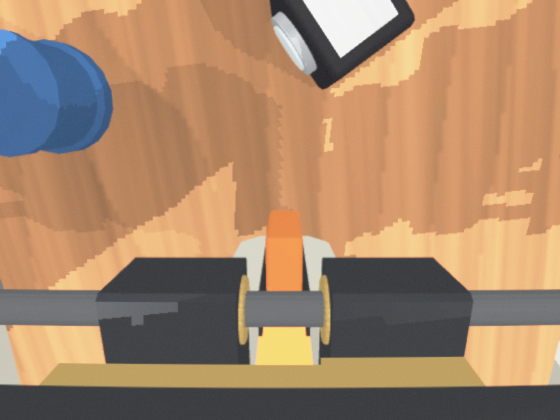

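Emit:
move_arm:
  increments: [6, 0, 0, 0, 0, 0, 6, 0, 0, 0, 0, 0, 4, 0, 0, 0, 0, 0, 0, 0, 0, 0, 0, 0, 0, 0, -8, 0, 0, 0, 0, 0, -15, 0, 0, 0, 0, 0, -20, 0, 0, 0, 0, 0, -25, 0, 0, 0, 0, 0, -25, 0, 0, 0, 0, 0, -20, 0, 0, 0, 0, 0, 0, 0, 0, 0, 0, 0, 0, 0, 0, 0]
  newtons: 60

```text
clock: 5.68
position: [0.5441, 0.1825, 0.1255]
orientation: [0.747, 0.665, 0.001, -0.0]
ft_force: [-0.3, -0.3, -1.2]
opening: 0.016
```

```bash
python3 -c "
from h import *
s=observe();print(s['clock'],s['position'],s['ft_force'],s['ft_torque'],pose()[2])
for n in ('scene','top'): cv2.imwrite(f'pics/{n}1.png',imaging.capture(n)[:,:,::-1])
crop('pics/scene1.png','pics/d.png',170,120,450,300,2.8)
"
```

```text
5.6833 [0.54413905 0.18251069 0.12553735] [-0.326789   -0.28323019 -1.19721893] [ 0.03985017  0.06744003 -0.00801291] -6.579186421858649
```

View pics/d.png

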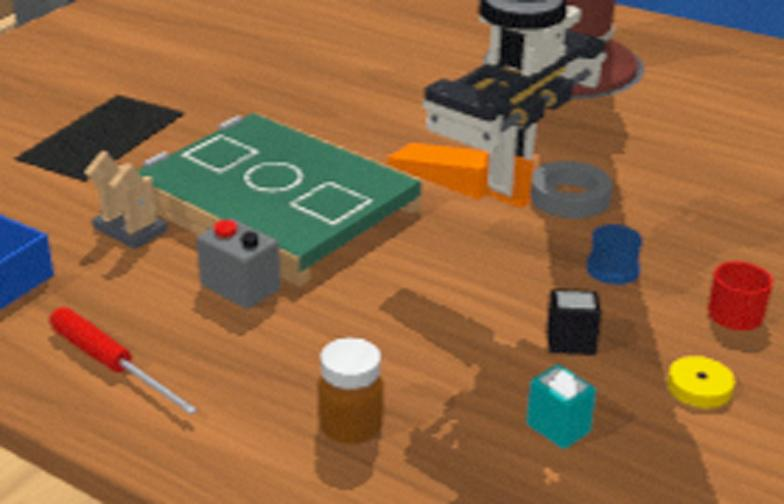

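Emit:
move_arm:
  increments: [-25, 3, -10, 0, 0, 0, -40, 4, -10, 0, 0, 0, -40, 4, -10, 0, 0, 0, -40, 4, -10, 0, 0, 0, -40, 4, 0, 0, 0, 0, -40, 4, 0, 0, 0, 0, -40, 4, 0, 0, 0, 0, -40, 4, 0, 0, 0, 0, -40, 4, 0, 0, 0, 0, -40, 4, 0, 0, 0, 0, -40, 4, 0, 0, 0, 0, -40, 4, 0, 0, 0, 0]

```text
clock: 6.78
position: [0.536, -0.287, 0.1629]
orientation: [0.747, 0.665, -0.0, -0.002]
ft_force: [1.5, 0.3, -1.1]
opening: 0.0155
```

```bash
python3 -c "
from h import *
s=observe();print(s['clock'],s['position'],s['ft_force'],pose()[2])
plan(.5642,-.3874,.16,-85.65)
"
```

```text
6.7833 [ 0.53598678 -0.28704921  0.16285928] [ 1.4915913   0.28170749 -1.066332  ] -6.640472258557066
n=12 (min 11.5) per row: [-4.4  8.3  0.2] [-4.000e-04  1.000e-04  1.149e-01]  total shift [-96.4  39.6   2.5] rot [-5.000e-03  1.000e-03  1.379e+00]
```

Emit:
move_arm:
  increments: [-4.4, 8.3, 0, 0, 0, 0.115, -4.4, 8.3, 0, 0, 0, 0.115, -4.4, 8.3, 0, 0, 0, 0.115, -4.4, 8.3, 0, 0, 0, 0.115, -4.4, 8.3, 0, 0, 0, 0.115, -4.4, 8.3, 0, 0, 0, 0.115, -4.4, 8.3, 0, 0, 0, 0.115, -4.4, 8.3, 0, 0, 0, 0.115, -4.4, 8.3, 0, 0, 0, 0.115, -4.4, 8.3, 0, 0, 0, 0.115, -4.4, 8.3, 0, 0, 0, 0.115, -4.4, 8.3, 0, 0, 0, 0.115]

```text
clock: 7.78
position: [0.571, -0.3836, 0.1622]
orientation: [0.999, 0.035, -0.002, -0.002]
ft_force: [-0.1, 0.4, -0.5]
opening: 0.0153
```

```bash
python3 -c "
from h import *
s=snap('w5');print(s['clock'],s['position'],s['ft_force'],pose()[2])
plan(.5642,-.3874,.016,-85.65)
"
```

```text
7.7833 [ 0.57099827 -0.38364403  0.16217763] [-0.08930077  0.35541239 -0.54836902] -86.39970622288963
n=4 (min 3.7) per row: [-1.2  0.2 36.5] [-0.0001  0.0011 -0.0033]  total shift [ -4.5   0.8 146.2] rot [-0.     0.005 -0.013]
```

View pics/w5.png

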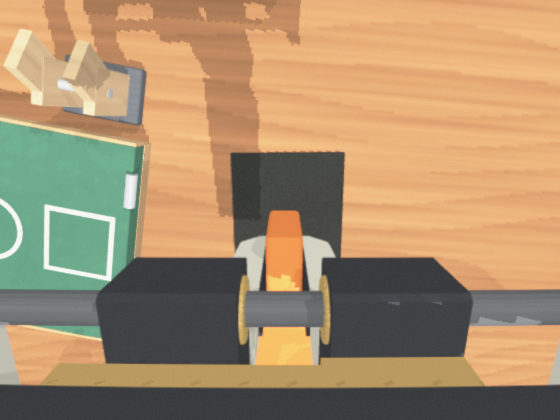

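```bash
python3 - <<'E'
from h import *
np.set_printoptions(precision=4,suppress=True)
crop('pics/w5.png','pics/c.png',200,130,380,270,4)
s=load('w5')
c=px2w("wrist",[(231,153),(344,152),(234,240),(342.5,240)],.003,s);print(c)
for k,(a,b) in enumerate(((0,2),(1,3))):
  d=c[a]-c[b];print(np.degrees(np.arctan2(d[1],d[0])))
d=c[0]-c[1];print("end edge",np.degrees(np.arctan2(d[1],d[0]))-90, np.linalg.norm(d))
m=(c[0]+c[1])/2;a=np.radians(4.35);print("centre",m[:2]-.1*np.array([np.cos(a),np.sin(a)]))
# deck corner etc
print("archfoot sq",px2w("wrist",[(80,241)],.036,s))
E
```

```text
[[ 0.603  -0.3316  0.003 ]
 [ 0.6113 -0.4394  0.003 ]
 [ 0.5147 -0.3372  0.003 ]
 [ 0.5223 -0.4479  0.003 ]]
3.6266128289309814
5.4630706218773835
end edge 4.405751295857826 0.10809169195709104
centre [ 0.5074 -0.3931]
archfoot sq [[ 0.5163 -0.1985  0.036 ]]
```

View pics/c.png

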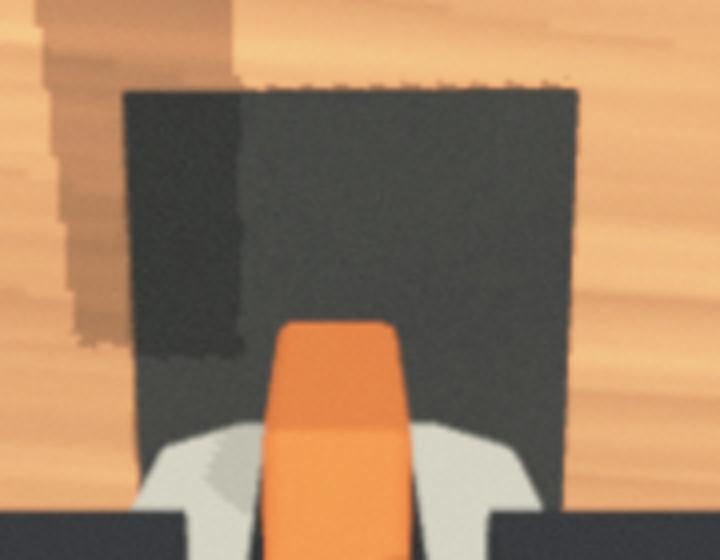

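```bash
python3 - <<'E'
from h import *
s=load('w5')
p=px2w("wrist",[((337+.5)/4-.5+200,(428+.5)/4-.5+130)],.195,s)[0];p2=px2w("wrist",[((337+.5)/4-.5+200,(322+.5)/4-.5+130)],.150,s)[0]
M=R.from_quat(s['orientation']).as_matrix()
print(M.T@(p-s['position'])*1000,M.T@(p2-s['position'])*1000)
E
```

```text
[ 20.72617478   1.0937842  -32.8873553 ] [19.76645469  1.16543406 12.1156744 ]
```

```bash
python3 -c "
from h import *
s=observe();print(s['position'],pose()[2]);plan(.5618,-.3883,.0158,-85.6,6)"
```

```text
[ 0.56932309 -0.38629306  0.16218674] -86.39970622288963
n=6 (min 3.7) per row: [-1.2  0.3 24.4] [-0.0001  0.0008 -0.0023]  total shift [ -7.    1.6 146.4] rot [-0.     0.005 -0.014]
```

Emit:
move_arm:
  increments: [-7, 1.6, 20, 0, 0, -0.014, 0, 0, 32, 0, 0, 0, 0, 0, 32, 0, 0, 0, 0, 0, 26, 0, 0, 0, 0, 0, 16, 0, 0, 0, 0, 0, 10, 0, 0, 0, 0, 0, 6, 0, 0, 0, 0, 0, 4, 0, 0, 0, 0, 0, 0, 0, 0, 0, 0, 0, 0, 0, 0, 0]

```text
clock: 8.67
position: [0.5649, -0.3871, 0.02]
orientation: [0.999, 0.045, 0.001, 0.001]
ft_force: [0.7, -1.3, -2.3]
opening: 0.0154
```

```bash
python3 -c "
from h import *
s=snap('w6');print(s['position'],s['ft_force'],pose()[2])"
```

```text
[ 0.56494949 -0.38713297  0.01996855] [ 0.66574109 -1.26058255 -2.27893396] -84.88657706139213
```

```bash
python3 -c "
from h import *
for i in range(5):
  imaging.capture('wrist');s=observe();print(s['position'],s['ft_force'],s['dq'].round(3)[:3],pose()[2])"
```

```text
[ 0.5650922  -0.38724201  0.020382  ] [-1.10106724  1.79235231 -1.64103597] [-0.    -0.002  0.   ] -84.89281463908408
[ 0.56503216 -0.38717208  0.02030374] [-0.10069747  0.03989641 -1.41208037] [ 0.001  0.002 -0.002] -84.89884576067027
[ 0.56499758 -0.38701536  0.02018533] [ 0.16726015  0.44346883 -1.56428093] [ 0.     0.002 -0.003] -84.8987992443928
[ 0.56490682 -0.38693434  0.02000288] [ 0.3411326   0.12753759 -1.2904032 ] [ 0.     0.005 -0.002] -84.89537018779893
[ 0.56475717 -0.3868282   0.01976453] [ 0.19483496 -0.16384973 -1.59068863] [ 0.003  0.004 -0.002] -84.90350561090285
```

Emit:
move_arm:
  increments: [-3, 1.5, 0, 0, 0, 0.012, 0, 0, 2, 0, 0, 0, 0, 0, 1.5, 0, 0, 0, 0, 0, 0, 0, 0, 0, 0, 0, 0, 0, 0, 0]

```text
clock: 9.38
position: [0.5616, -0.3883, 0.0153]
orientation: [0.999, 0.038, -0.0, -0.0]
ft_force: [-0.4, 0.6, -1.2]
opening: 0.0153
```

```bash
python3 -c "
from h import *
s=observe();print(s['position'],s['ft_force'],pose()[2]);s=snap('w6')"
```

```text
[ 0.56155673 -0.38829772  0.01534629] [-0.36776934  0.57175219 -1.21171935] -85.6028782700243
```

View pics/w6.png

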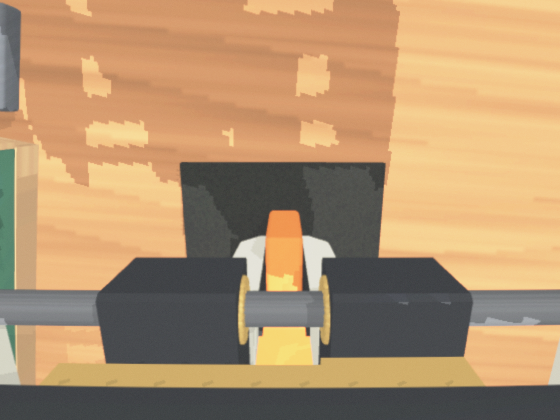

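Emit:
move_arm:
  increments: [0, 0, 1, 0, 0, 0, 0, 0, 0, 0, 0, 0]

```text
clock: 9.6
position: [0.5616, -0.3883, 0.0153]
orientation: [0.999, 0.038, 0.0, -0.0]
ft_force: [-1.6, 1.8, 3.2]
opening: 0.0156
```

Emit:
move_arm:
  increments: [0, 0, 0, 0, 0, 0, 0, 0, 0, 0, 0, 0, 0, 0, 0, 0, 0, 0, 0, 0, 0, 0, 0, 0, 0, 0, -15, 0, 0, 0, 0, 0, -30, 0, 0, 0, 0, 0, -35, 0, 0, 0, 0, 0, -35, 0, 0, 0, 0, 0, -35, 0, 0, 0, 0, 0, 0, 0, 0, 0]
  gripper: 50

```text
clock: 10.43
position: [0.5642, -0.3927, 0.1746]
orientation: [0.999, 0.038, 0.006, 0.006]
ft_force: [0.5, -1.6, 1.2]
opening: 0.0466
```

```bash
python3 -c "
from h import *
s=snap('w7');print(s['position'],s['clock'],pose()[2])"
```

```text
[ 0.56424077 -0.39271564  0.17456809] 10.4333 -85.61017227523948
```

View pics/w7.png

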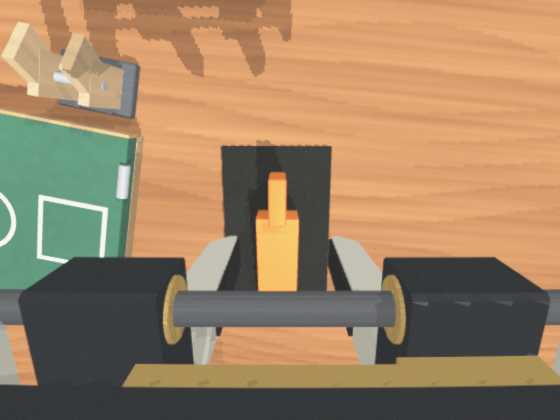

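```bash
python3 - <<'E'
from h import *
s=load('w7');print(s['position'],observe()['position'])
crop('pics/w7.png','pics/c.png',200,130,360,290,4)
plan(.50,-.17,.26,-7,12)
E
```

```text
[ 0.56424077 -0.39271564  0.17456809] [ 0.56316648 -0.39122204  0.17088911]
n=12 (min 11.4) per row: [  9.7 -18.3  -7.5] [ 1.000e-03 -1.000e-04 -1.143e-01]  total shift [ -45.4 -224.7  -91.3] rot [ 1.200e-02 -1.000e-03 -1.372e+00]
```

View pics/c.png

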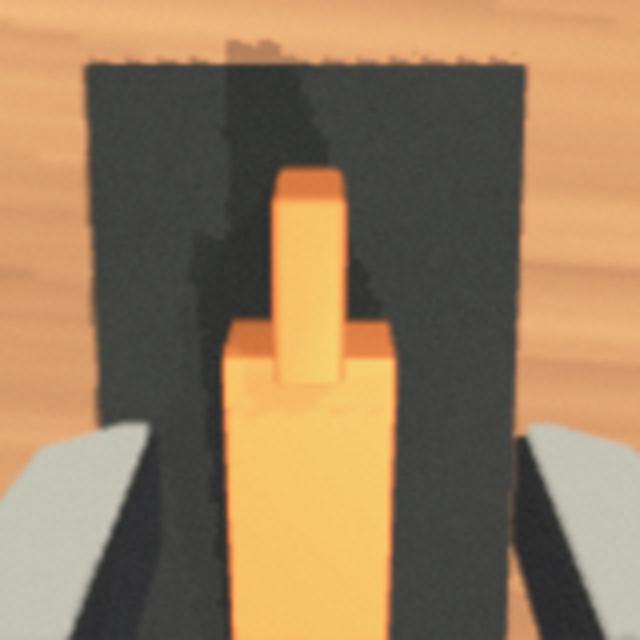

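Emit:
move_arm:
  increments: [9.7, -18.3, -7.5, 0, 0, -0.114, 9.7, -18.3, -7.5, 0, 0, -0.114, 9.7, -18.3, -7.5, 0, 0, -0.114, 9.7, -18.3, -7.5, 0, 0, -0.114, 9.7, -18.3, -7.5, 0, 0, -0.114, 9.7, -18.3, -7.5, 0, 0, -0.114, 9.7, -18.3, -7.5, 0, 0, -0.114, 9.7, -18.3, -7.5, 0, 0, -0.114, 9.7, -18.3, -7.5, 0, 0, -0.114, 9.7, -18.3, -7.5, 0, 0, -0.114, 9.7, -18.3, -7.5, 0, 0, -0.114, 9.7, -18.3, -7.5, 0, 0, -0.114]
  gripper: 80

```text
clock: 11.48
position: [0.5114, -0.1624, 0.2543]
orientation: [0.748, 0.664, -0.0, -0.001]
ft_force: [0.1, 0.3, -0.4]
opening: 0.0746
```

```bash
python3 -c "
from h import *
imaging.capture('wrist');imaging.capture('wrist')
s=snap('w8');print(s['position'],s['clock'],pose()[2])"
```

```text
[ 0.5106937  -0.16173738  0.25550756] 11.5833 -7.237459853692213
```

View pics/w8.png

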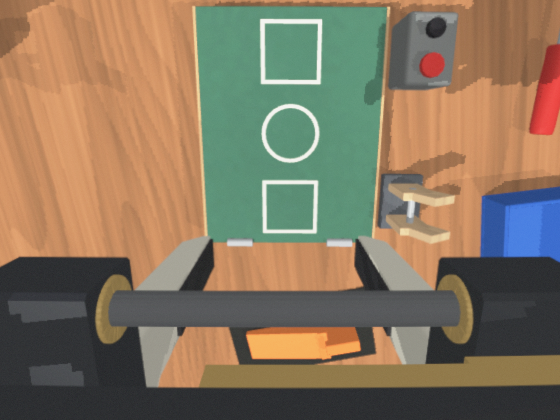

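```bash
python3 -c "
from h import *
crop('pics/w8.png','pics/c.png',190,0,400,250,3)"
```

```text
(no output)
```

View pics/c.png

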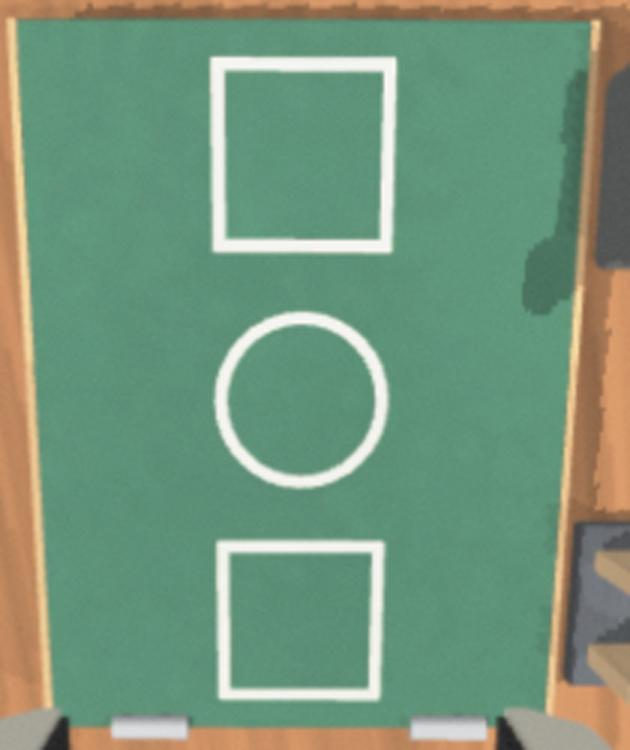

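```bash
python3 - <<'E'
from h import *
np.set_printoptions(precision=4,suppress=True)
s=load('w8')
f=lambda l: px2w("wrist",[((u+.5)/3-.5+190,(v+.5)/3-.5) for u,v in l],.036,s)
a=f([(210,58),(396,58),(392,251),(213,251)]);b=f([(217,541),(385,541),(380,699),(219,699)])
r=f([(301,311),(301,489),(214,400),(388,400)])
k=f([(10,18),(598,20),(550,725),(52,727)])
for n,q in(("sq+",a),("sq-",b),("ring",r),("deck",k)):
  print(n,q.mean(0),[np.linalg.norm(q[i]-q[i-1]).round(4) for i in range(4)])
d=a.mean(0)-b.mean(0);print(np.degrees(np.arctan2(d[0],d[1])),np.linalg.norm(d), (a.mean(0)+b.mean(0))/2)
# top camera with deck down
print(w2px("top",[a.mean(0),r.mean(0),b.mean(0)]))
crop('pics/top1.png','pics/e.png',240,155,430,280,4)
plan(.44,.252,.22,20)
E
```

```text
sq+ [ 0.5349 -0.0281  0.036 ] [np.float64(0.0638), np.float64(0.0645), np.float64(0.0638), np.float64(0.0646)]
sq- [ 0.5136 -0.197   0.036 ] [np.float64(0.0643), np.float64(0.0648), np.float64(0.0643), np.float64(0.0646)]
ring [ 0.5241 -0.1125  0.036 ] [np.float64(0.0456), np.float64(0.0652), np.float64(0.0466), np.float64(0.0649)]
deck [ 0.5247 -0.1122  0.036 ] [np.float64(0.2592), np.float64(0.2026), np.float64(0.2579), np.float64(0.2017)]
7.176565592100872 0.1701896920512222 [ 0.5242 -0.1126  0.036 ]
[[281.5    220.6021]
 [309.3251 224.7111]
 [337.2161 228.7173]]
n=11 (min 10.7) per row: [38.6 -2.3  3.2] [ 0.0001 -0.0001 -0.0432]  total shift [ 402.8 -123.5   35.3] rot [ 0.001 -0.001 -0.475]
```

View pics/e.png

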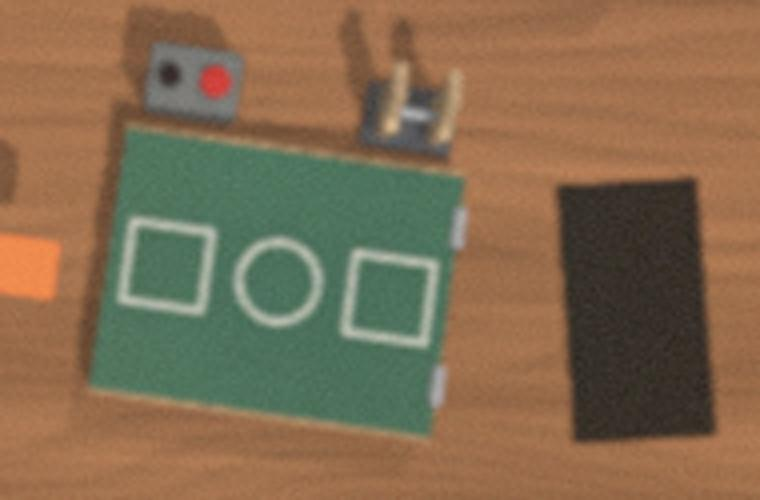

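Emit:
move_arm:
  increments: [38.6, -2.3, 3.2, 0, 0, -0.043, 38.6, -2.3, 3.2, 0, 0, -0.043, 38.6, -2.3, 3.2, 0, 0, -0.043, 38.6, -2.3, 3.2, 0, 0, -0.043, 38.6, -2.3, 3.2, 0, 0, -0.043, 38.6, -2.3, 3.2, 0, 0, -0.043, 38.6, -2.3, 3.2, 0, 0, -0.043, 38.6, -2.3, 3.2, 0, 0, -0.043, 38.6, -2.3, 3.2, 0, 0, -0.043, 38.6, -2.3, 3.2, 0, 0, -0.043, 38.6, -2.3, 3.2, 0, 0, -0.043, 0, 0, 0, 0, 0, 0]
  gripper: 100

```text
clock: 12.63
position: [0.4461, 0.262, 0.2174]
orientation: [0.569, 0.822, 0.0, -0.003]
ft_force: [-1.1, 1.3, -0.3]
opening: 0.0932
```

```bash
python3 -c "
from h import *
imaging.capture('wrist')
s=snap('w9');print(s['position'],s['clock'],pose()[2])"
```

```text
[0.44817716 0.25743972 0.21777349] 12.6833 19.981258581340953
```

View pics/w9.png

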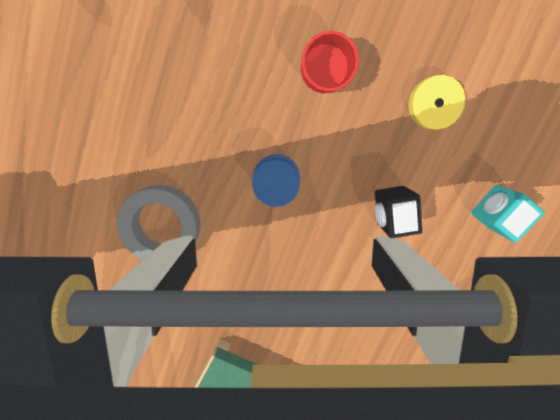

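```bash
python3 -c "
from h import *
crop('pics/w9.png','pics/c.png',235,20,435,245,3)
crop('pics/w9.png','pics/e.png',365,170,445,245,8)"
```

```text
(no output)
```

View pics/c.png

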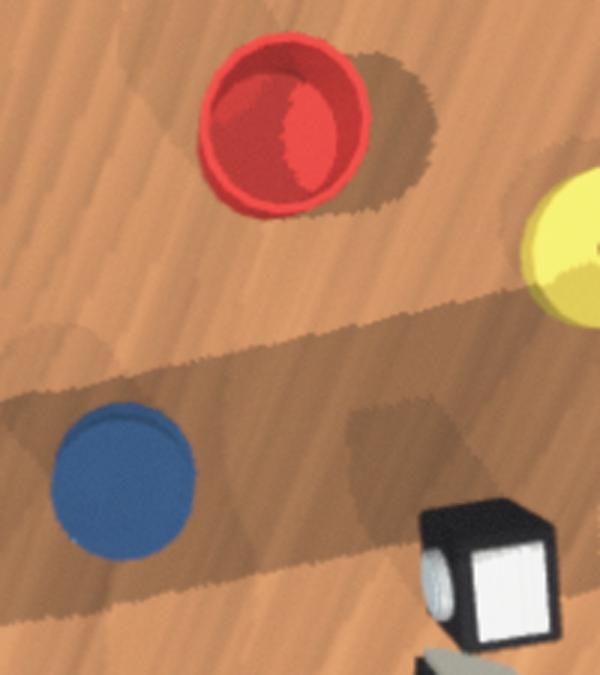

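View pics/e.png

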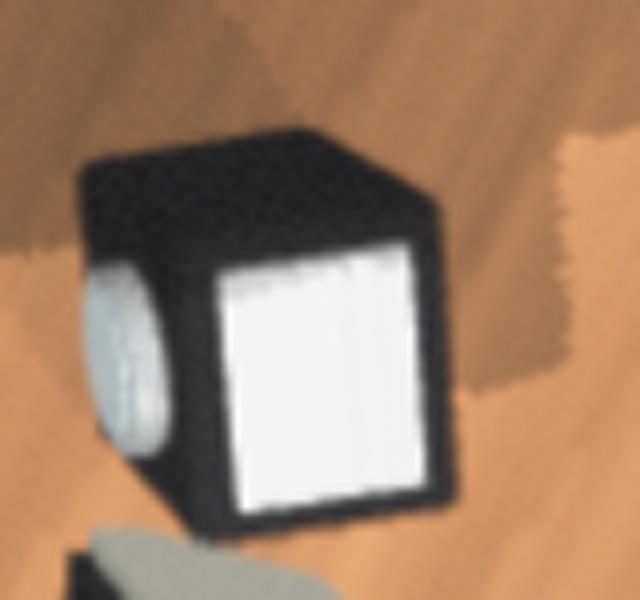

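```bash
python3 - <<'E'
from h import *
np.set_printoptions(precision=4,suppress=True)
s=load('w9')
f=lambda l,z,k=3,x0=235,y0=20: px2w("wrist",[((u+.5)/k-.5+x0,(v+.5)/k-.5+y0) for u,v in l],z,s)
m=f([(124,488),(52,485),(196,485)],.04);print("motor",m,np.linalg.norm(m[1]-m[2]))
c=f([(287,121),(203,121),(371,121)],.045);print("cup",c[0],np.linalg.norm(c[1]-c[2]))
q=f([(220,270),(408,245),(428,488),(240,515)],.05,8,365,170);print("sensor",q.mean(0))
for a,b in((0,1),(3,2),(0,3),(1,2)):
  d=q[b]-q[a];print(np.degrees(np.arctan2(d[1],d[0])),np.linalg.norm(d))
print("disc",px2w("wrist",[(437.5,101.5)],.014,s))
plan(.4386,.252,.1,20)
E
```

```text
motor [[0.439  0.2567 0.04  ]
 [0.4154 0.2491 0.04  ]
 [0.4619 0.2663 0.04  ]] 0.04958454119874753
cup [0.4469 0.3848 0.045 ] 0.05249750165644452
sensor [0.5761 0.2703 0.05  ]
28.081510817796413 0.024053772656590856
28.828922201206552 0.02464607377880774
-60.70868907863821 0.03347704112756367
-59.67776133007538 0.03317345012354636
disc [[0.5703 0.3922 0.014 ]]
n=3 (min 3.0) per row: [ 0.6 -3.7 39.4] [-0.0005  0.0002 -0.0001]  total shift [  1.9 -11.  118.2] rot [-0.002  0.001 -0.   ]
```

```bash
python3 - <<'E'
from h import *
s=snap('w10');print(s['position'],s['dq'].round(3),pose()[2])
crop('pics/w10.png','pics/c.png',235,140,335,220,7)
E
```

```text
[0.44973498 0.25413925 0.21817943] [ 0.046 -0.016  0.061  0.011  0.014  0.001  0.007] 19.781860712348664
```

View pics/c.png

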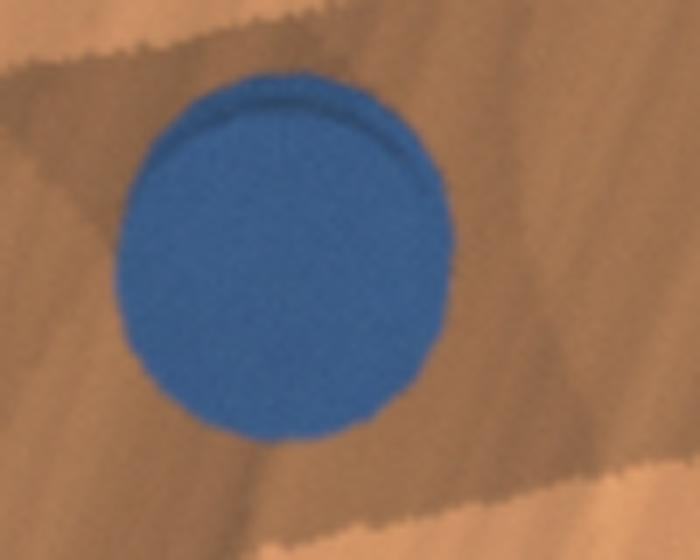

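```bash
python3 - <<'E'
from h import *
s=load('w10')
print(px2w("wrist",[((285+.5)/7-.5+235,(272+.5)/7-.5+140)],.04,s))
imaging.capture('wrist');imaging.capture('wrist')
s=observe();print(s['position'],s['dq'].round(3),pose()[2])
plan(.439,.2535,.12,20)
E
```

```text
[[0.43876889 0.25665826 0.04      ]]
[0.45118279 0.25073562 0.21902612] [ 0.008 -0.01  -0.003  0.002 -0.003  0.001  0.002] 19.616269496807046
n=3 (min 2.5) per row: [ 2.3 -3.5 33. ] [-0.0001  0.0005 -0.0022]  total shift [  6.9 -10.5  99. ] rot [-0.     0.002 -0.007]
```

Emit:
move_arm:
  increments: [4, -4, 30, 0, 0, -0.007, 4, -4, 30, 0, 0, 0, 1.5, -3, 25, 0, 0, 0, 0, 0, 14, 0, 0, 0, 0, 0, 0, 0, 0, 0, 0, 0, 0, 0, 0, 0]

```text
clock: 13.38
position: [0.4372, 0.2563, 0.1202]
orientation: [0.573, 0.82, -0.001, 0.0]
ft_force: [0.6, -0.5, -0.3]
opening: 0.0928
```

```bash
python3 - <<'E'
from h import *
imaging.capture('wrist');imaging.capture('wrist')
s=snap('w11');print(s['position'],s['dq'].round(3),pose()[2])
crop('pics/w11.png','pics/c.png',220,150,350,290,5)
E
```

```text
[0.437994   0.25745184 0.12151742] [-0.006 -0.01  -0.004 -0.003 -0.    -0.005  0.002] 20.182798932558935
```

View pics/c.png

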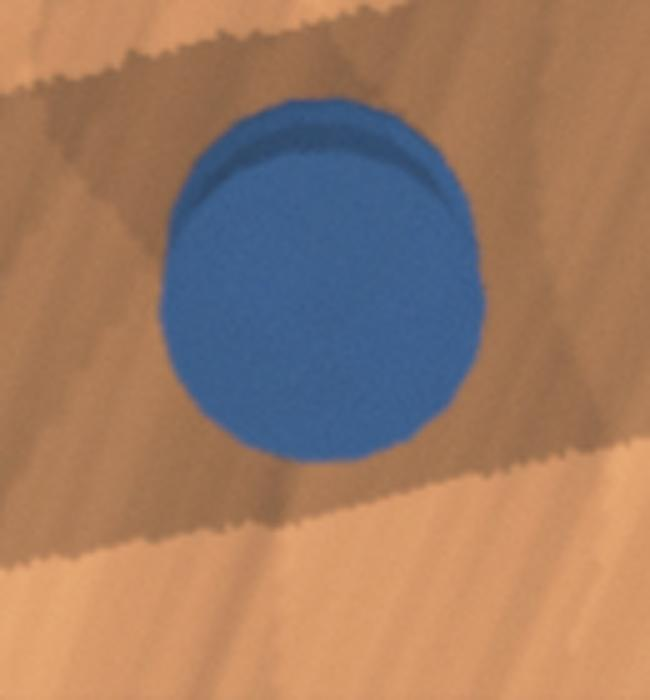

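```bash
python3 - <<'E'
from h import *
s=load('w11')
p=px2w("wrist",[((324+.5)/5-.5+220,(306+.5)/5-.5+150)],.04,s)[0];print(p)
print(observe()['position'])
plan(p[0],p[1],.012,20)
E
```

```text
[0.43871021 0.25626441 0.04      ]
[0.43788108 0.25776812 0.12171082]
n=3 (min 2.7) per row: [-0.6  0.  36.6] [ 0.001  -0.0001  0.0011]  total shift [-1.700e+00 -1.000e-01  1.097e+02] rot [ 0.003 -0.     0.003]
```

Emit:
move_arm:
  increments: [-1.5, 0, 25, 0, 0, 0, 0, 0, 30, 0, 0, 0, 0, 0, 30, 0, 0, 0, 0, 0, 18, 0, 0, 0, 0, 0, 6, 0, 0, 0, 0, 0, 0, 0, 0, 0, 0, 0, 0, 0, 0, 0]

```text
clock: 14.12
position: [0.438, 0.2569, 0.0124]
orientation: [0.572, 0.82, 0.001, 0.001]
ft_force: [-0.3, 0.3, -0.2]
opening: 0.0932
```

Emit:
move_arm:
  increments: [0, 0, 0, 0, 0, 0, 0, 0, 0, 0, 0, 0, 0, 0, 0, 0, 0, 0, 0, 0, 0, 0, 0, 0, 0, 0, 0, 0, 0, 0, 0, 0, 0, 0, 0, 0, 0, 0, 0, 0, 0, 0, 0, 0, 0, 0, 0, 0]
  gripper: 0
  newtons: 30

```text
clock: 14.78
position: [0.4372, 0.2567, 0.0114]
orientation: [0.572, 0.821, 0.0, 0.0]
ft_force: [0.4, 0.3, 0.3]
opening: 0.048
```

```bash
python3 - <<'E'
from h import *
s=observe();print(s['position'],s['opening'],pose()[2])
plan(.5241,-.1126,.14,-7,frm=(*s['position'][:2],.14,pose()[2]))
E
```

```text
[0.4371762  0.25666848 0.01144234] 0.047951198568309844 20.286477510124367
n=10 (min 9.6) per row: [-38.    4.4   0. ] [0.     0.     0.0476]  total shift [-376.5  -46.5    0. ] rot [0.    0.    0.476]
```

Emit:
move_arm:
  increments: [0, 0, -20, 0, 0, 0, 0, 0, -35, 0, 0, 0, 0, 0, -35, 0, 0, 0, -20, 2, -25, 0, 0, 0.024, -38, 4.4, 0, 0, 0, 0.048, -38, 4.4, 0, 0, 0, 0.048, -38, 4.4, 0, 0, 0, 0.048, -38, 4.4, 0, 0, 0, 0.048, -38, 4.4, 0, 0, 0, 0.048, -38, 4.4, 0, 0, 0, 0.048, -38, 4.4, 0, 0, 0, 0.048, -38, 4.4, 0, 0, 0, 0.048]
  newtons: 35

```text
clock: 15.78
position: [0.5287, -0.0557, 0.1259]
orientation: [0.727, 0.687, -0.0, -0.0]
ft_force: [0.6, -0.2, -1.2]
opening: 0.0484
```

```bash
python3 - <<'E'
from h import *
s=observe();print(s['position'],s['opening'],pose()[2],s['ft_force'])
plan(.5241,-.1126,.11,-7)
E
```

```text
[ 0.52867575 -0.05571632  0.12585237] 0.04835408552299315 -3.2112803396576224 [ 0.60577373 -0.24448457 -1.18223886]
n=2 (min 1.5) per row: [-28.5   0.3   7.9] [-0.0006 -0.0001  0.0331]  total shift [-57.1  -1.4  15.8] rot [-0.001 -0.     0.066]
```

Emit:
move_arm:
  increments: [-19, -0.5, 5, 0, 0, 0.022, -19, -0.5, 5, 0, 0, 0.022, -19, -0.5, 5, 0, 0, 0.022, 0, 0, 0, 0, 0, 0, 0, 0, 0, 0, 0, 0, 0, 0, 0, 0, 0, 0]

```text
clock: 16.28
position: [0.523, -0.1094, 0.111]
orientation: [0.748, 0.664, 0.0, -0.001]
ft_force: [0.6, -0.4, -1.9]
opening: 0.0475
```

```bash
python3 - <<'E'
from h import *
imaging.capture('wrist');imaging.capture('wrist')
s=snap('w12');print(s['position'],s['dq'].round(3),pose()[2],s['ft_force'])
plan(.5241,-.1126,.0485,-7)
E
```

```text
[ 0.52340389 -0.10886298  0.11132899] [-0.003 -0.004  0.005 -0.002  0.002  0.     0.   ] -6.709546982286058 [-0.63731175  0.52299516 -2.14538678]
n=2 (min 1.6) per row: [-1.8  0.5 31.5] [ 0.     -0.0005  0.0025]  total shift [-3.6  1.1 62.9] rot [ 0.    -0.001  0.005]
```

View pics/w12.png

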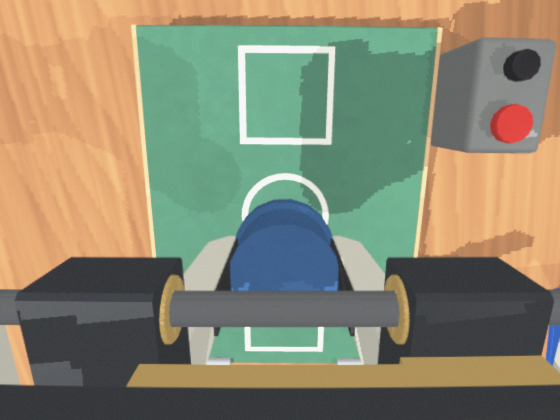

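Emit:
move_arm:
  increments: [-2.7, 1, 10, 0, 0, 0.005, 0, 0, 20, 0, 0, 0, 0, 0, 16, 0, 0, 0, 0, 0, 10, 0, 0, 0, 0, 0, 4, 0, 0, 0, 0, 0, 0, 0, 0, 0, 0, 0, 0, 0, 0, 0, 0, 0, 0, 0, 0, 0]

```text
clock: 17.1
position: [0.5245, -0.1138, 0.0521]
orientation: [0.75, 0.662, 0.0, 0.001]
ft_force: [0.0, 0.2, -2.3]
opening: 0.0482
```

```bash
python3 - <<'E'
from h import *
imaging.capture('wrist')
s=snap('w13');print(s['position'],s['dq'].round(3),pose()[2],s['ft_force'])
plan(.5241,-.1117,.0475,-7)
E
```

```text
[ 0.52451724 -0.11379572  0.05217042] [ 0.    -0.003  0.     0.001 -0.    -0.001  0.   ] -7.15976493001062 [-0.58108307  1.08967892 -1.77889017]
n=1 (min 0.1) per row: [ 2.  -0.6  4.7] [ 0.0018  0.0002 -0.0028]  total shift [ 2.  -0.6  4.7] rot [ 0.002  0.    -0.003]
```

View pics/w13.png

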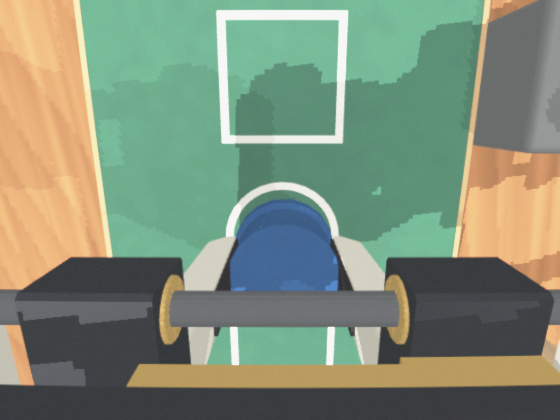

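Emit:
move_arm:
  increments: [2, -0.5, 0, 0, 0, 0, 0, 0, 2, 0, 0, 0, 0, 0, 1.5, 0, 0, 0, 0, 0, 1.5, 0, 0, 0, 0, 0, 0, 0, 0, 0, 0, 0, 0, 0, 0, 0]

```text
clock: 17.7
position: [0.5236, -0.1113, 0.0474]
orientation: [0.75, 0.662, 0.0, -0.0]
ft_force: [-2.4, 0.2, 6.2]
opening: 0.0478
```

Emit:
move_arm:
  increments: [0, 0, 0, 0, 0, 0, 0, 0, 0, 0, 0, 0, 0, 0, 0, 0, 0, 0, 0, 0, 0, 0, 0, 0, 0, 0, -20, 0, 0, 0, 0, 0, -35, 0, 0, 0, 0, 0, -35, 0, 0, 0, 0, 0, -30, 0, 0, 0, 0, 0, 0, 0, 0, 0, 0, 0, 0, 0, 0, 0]
  gripper: 85

```text
clock: 18.53
position: [0.5246, -0.1119, 0.1679]
orientation: [0.75, 0.662, 0.001, 0.002]
ft_force: [-0.6, 0.6, -0.8]
opening: 0.0789
```

```bash
python3 - <<'E'
from h import *
imaging.capture('wrist');imaging.capture('wrist')
s=snap('w14');print(s['clock'],s['position'],s['dq'].round(3),pose()[2],s['ft_force'])
crop('pics/w14.png','pics/c.png',220,100,350,260,4.5)
plan(.5703,.365,.15,30)
E
```

```text
18.6333 [ 0.52265043 -0.11115664  0.1653477 ] [ 0.001  0.018 -0.004  0.013  0.001  0.003 -0.001] -7.152243964465818 [-0.74690768  1.30552462 -0.17031138]
n=13 (min 12.2) per row: [35.8 11.1  1.1] [-0.0002 -0.0001 -0.0499]  total shift [478.4 -11.7  15. ] rot [-0.003 -0.001 -0.648]
```

View pics/c.png

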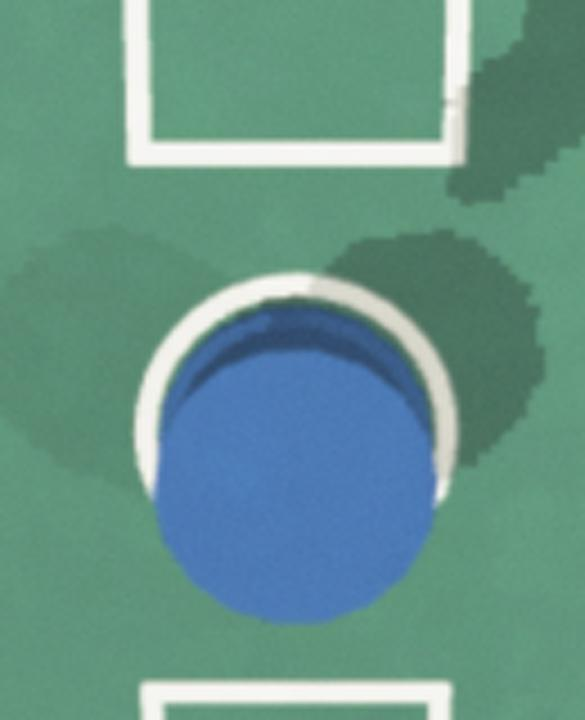

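```bash
python3 - <<'E'
from h import *
s=load('w14');np.set_printoptions(precision=4,suppress=True)
g=lambda u,v:((u+.5)/4.5-.5+220,(v+.5)/4.5-.5+100)
print(px2w("wrist",[g(296.5,487)],.076,s),px2w("wrist",[g(297,273),g(136,430),g(458,430)],.036,s))
E
```

```text
[[ 0.5239 -0.1124  0.076 ]] [[ 0.5281 -0.0805  0.036 ]
 [ 0.4924 -0.1075  0.036 ]
 [ 0.556  -0.1155  0.036 ]]
```

Emit:
move_arm:
  increments: [35.8, 11, 0, 0, 0, -0.05, 35.8, 11, 0, 0, 0, -0.05, 35.8, 11, 0, 0, 0, -0.05, 35.8, 11, 0, 0, 0, -0.05, 35.8, 11, 0, 0, 0, -0.05, 35.8, 11, 0, 0, 0, -0.05, 35.8, 11, 0, 0, 0, -0.05, 35.8, 11, 0, 0, 0, -0.05, 35.8, 11, 0, 0, 0, -0.05, 35.8, 11, 0, 0, 0, -0.05, 35.8, 11, 0, 0, 0, -0.05, 35.8, 11, 0, 0, 0, -0.05]
  gripper: 100

```text
clock: 19.68
position: [0.5879, 0.3276, 0.1638]
orientation: [0.52, 0.854, -0.002, -0.001]
ft_force: [-0.2, -0.7, 0.3]
opening: 0.0929
```

```bash
python3 - <<'E'
from h import *
for i in range(4): imaging.capture('wrist')
s=snap('w15');print(s['clock'],s['position'],s['dq'].round(3),pose()[2])
E
```

```text
19.8833 [0.58718882 0.32744487 0.16374003] [ 0.043 -0.02   0.061  0.017  0.013  0.001  0.001] 27.18310808292912
```

View pics/w15.png

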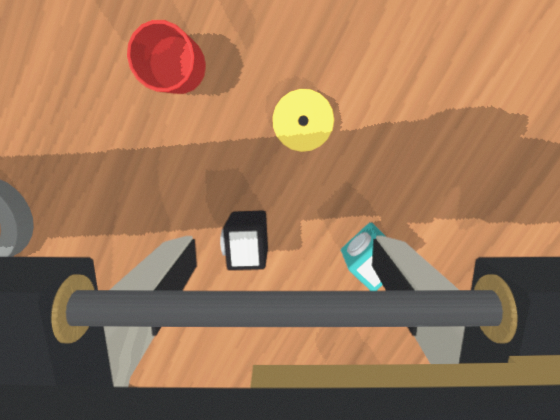

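```bash
python3 - <<'E'
from h import *
s=load('w15')
p=px2w("wrist",[(303,119.7)],.014,s)[0];print(p, observe()['position'])
plan(p[0],p[1],.09,30)
E
```

```text
[0.57157856 0.3930097  0.014     ] [0.58832556 0.32505034 0.16431614]
n=3 (min 2.6) per row: [22.6  6.  24.7] [-0.0013  0.0005 -0.0164]  total shift [68.2 16.4 74.2] rot [-0.004  0.001 -0.049]
```

Emit:
move_arm:
  increments: [22.7, 5.6, 25, 0, 0, -0.016, 22.7, 5.6, 25, 0, 0, -0.016, 22.7, 5.6, 24, 0, 0, -0.016, 0, 0, 0, 0, 0, 0, 0, 0, 0, 0, 0, 0, 0, 0, 0, 0, 0, 0]

```text
clock: 20.43
position: [0.5733, 0.3913, 0.0924]
orientation: [0.502, 0.865, -0.001, 0.001]
ft_force: [-0.1, -0.4, 0.1]
opening: 0.093
```

```bash
python3 - <<'E'
from h import *
for i in range(3): imaging.capture('wrist')
s=snap('w16');print(s['clock'],s['position'],s['dq'].round(3),pose()[2])
crop('pics/w16.png','pics/c.png',220,150,350,270,5)
E
```

```text
20.5833 [0.57382418 0.39198093 0.09391627] [-0.005 -0.    -0.012  0.001 -0.004 -0.001 -0.   ] 29.784025420954368
```

View pics/c.png

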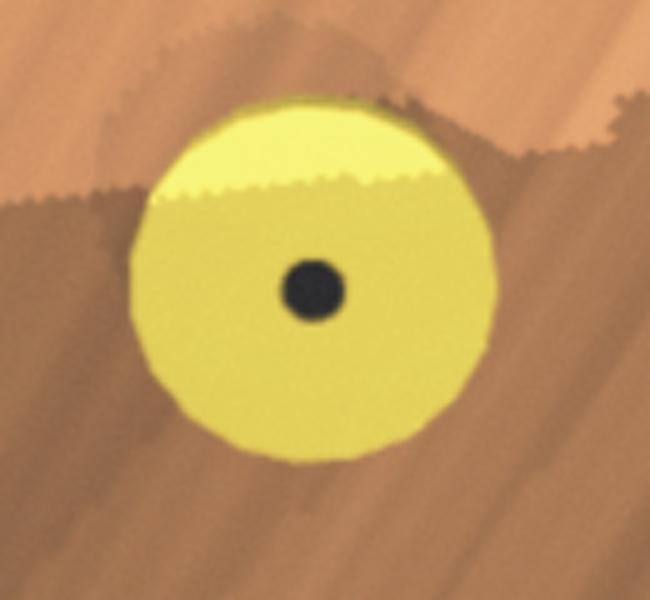

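```bash
python3 - <<'E'
from h import *
s=load('w16')
p=px2w("wrist",[((313+.5)/5-.5+220,(289+.5)/5-.5+150)],.014,s)[0];print(p, observe()['position'])
plan(p[0],p[1],.004,30)
E
```

```text
[0.57157939 0.39263209 0.014     ] [0.57344756 0.39246356 0.09385707]
n=3 (min 2.2) per row: [ 0.4 -0.5 30. ] [ 0.0008  0.0004 -0.0013]  total shift [ 1.2 -1.7 89.9] rot [ 0.002  0.001 -0.004]
```

Emit:
move_arm:
  increments: [1.2, -1.7, 25, 0, 0, 0, 0, 0, 28, 0, 0, 0, 0, 0, 20, 0, 0, 0, 0, 0, 10, 0, 0, 0, 0, 0, 3, 0, 0, 0, 0, 0, 0, 0, 0, 0, 0, 0, 0, 0, 0, 0, 0, 0, 0, 0, 0, 0]

```text
clock: 21.3
position: [0.5708, 0.3951, 0.0083]
orientation: [0.5, 0.866, 0.002, 0.001]
ft_force: [0.2, -0.3, -1.6]
opening: 0.093
```

Emit:
move_arm:
  increments: [-2.5, 0, 2, 0, 0, 0, 0, 0, 2, 0, 0, 0, 0, 0, 0, 0, 0, 0, 0, 0, 0, 0, 0, 0, 0, 0, 0, 0, 0, 0]

```text
clock: 21.72
position: [0.5707, 0.3924, 0.0024]
orientation: [0.5, 0.866, 0.0, -0.0]
ft_force: [0.2, 0.0, 0.2]
opening: 0.0926
```

Emit:
move_arm:
  increments: [0, 0, 0, 0, 0, 0, 0, 0, 0, 0, 0, 0, 0, 0, 0, 0, 0, 0, 0, 0, 0, 0, 0, 0, 0, 0, 0, 0, 0, 0, 0, 0, 0, 0, 0, 0, 0, 0, 0, 0, 0, 0]
  gripper: 0
  newtons: 20

```text
clock: 22.3
position: [0.5708, 0.3923, 0.0023]
orientation: [0.5, 0.866, 0.0, 0.0]
ft_force: [-0.0, -0.2, -0.1]
opening: 0.0552
```

```bash
python3 - <<'E'
from h import *
s=observe();print(s['position'],s['opening'],pose()[2],s['ft_force'])
plan(.5239,-.1124,.17,-7,frm=(*s['position'][:2],.17,pose()[2]))
E
```

```text
[0.57080467 0.39233346 0.00234009] 0.055186752873567564 29.966075223166857 [-0.0471944  -0.2483454  -0.07150692]
n=13 (min 12.9) per row: [-38.  -11.5   0. ] [0.     0.     0.0496]  total shift [-413.8 -292.7    0. ] rot [0.    0.    0.645]
```

Emit:
move_arm:
  increments: [0, 0, -15, 0, 0, 0, 0, 0, -30, 0, 0, 0, 0, 0, -38, 0, 0, 0, 0, 0, -38, 0, 0, 0, -20, -6, -25, 0, 0, 0.025, -36, -11, 0, 0, 0, 0.05, -38, -11.5, 0, 0, 0, 0.05, -38, -11.5, 0, 0, 0, 0.05, -38, -11.5, 0, 0, 0, 0.05, -38, -11.5, 0, 0, 0, 0.05, -38, -11.5, 0, 0, 0, 0.05, -38, -11.5, 0, 0, 0, 0.05]

```text
clock: 23.3
position: [0.5902, 0.0959, 0.1497]
orientation: [0.654, 0.757, 0.001, 0.001]
ft_force: [-0.5, -0.5, -0.4]
opening: 0.0555
```

```bash
python3 - <<'E'
from h import *
s=observe();print(s['position'],s['opening'],pose()[2],s['ft_force'])
plan(.5239,-.1124,.13,-7)
E
```

```text
[0.59023451 0.09590041 0.149696  ] 0.055472864213784064 8.32931422256677 [-0.54929194 -0.53786549 -0.35341125]
n=6 (min 5.5) per row: [-34.7 -11.5   3.3] [ 0.0003 -0.      0.0446]  total shift [-196.5  -95.8   19.5] rot [ 0.002 -0.     0.268]
```

Emit:
move_arm:
  increments: [-34.7, -11.5, 3, 0, 0, 0.0446, -34.7, -11.5, 3, 0, 0, 0.0446, -34.7, -11.5, 3, 0, 0, 0.0446, -34.7, -11.5, 3, 0, 0, 0.0446, -34.7, -11.5, 3, 0, 0, 0.0446, -34.7, -11.5, 3, 0, 0, 0.0446, 0, 0, 0, 0, 0, 0, 0, 0, 0, 0, 0, 0, 0, 0, 0, 0, 0, 0]

```text
clock: 24.05
position: [0.5293, -0.1115, 0.1312]
orientation: [0.748, 0.664, 0.001, 0.0]
ft_force: [0.8, 0.0, -0.5]
opening: 0.0556
```

```bash
python3 - <<'E'
from h import *
for i in range(4): imaging.capture('wrist')
s=snap('w17');print(s['position'],s['dq'].round(3),pose()[2],s['ft_force'])
plan(.5239,-.1124,.08,-7)
E
```

```text
[ 0.52953403 -0.11030076  0.13054892] [ 0.001  0.003  0.008  0.005  0.    -0.001 -0.   ] -6.689322741753065 [ 0.09152322  0.18941786 -0.6014561 ]
n=2 (min 1.3) per row: [-1.3 -2.6 25.2] [ 0.0001 -0.0003  0.0027]  total shift [-2.5 -5.2 50.4] rot [ 0.    -0.001  0.005]
```

View pics/w17.png

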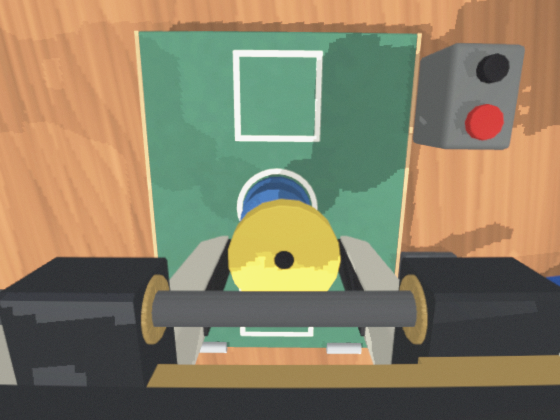

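```bash
python3 - <<'E'
from h import *
s=load('w17')
p=px2w("wrist",[(284,259.5)],s['position'][2]+.0117,s)[0]
M=R.from_quat(s['orientation']).as_matrix();print(M.T@(p-s['position'])*1000)
s=observe();o=M@(M.T@(p-load('w17')['position']));print(o,s['position'],pose()[2])
plan(.5239-o[0],-.1124-o[1],.083,-7)
E
```

```text
[ -0.14132379   0.23749678 -11.70000272]
[ 0.00021251 -0.00017686  0.0117    ] [ 0.529366   -0.11053881  0.13045074] -6.689322741753065
n=2 (min 1.2) per row: [-1.2 -2.7 23.7] [ 0.0001 -0.0003  0.0027]  total shift [-2.4 -5.5 47.4] rot [ 0.    -0.001  0.005]
```

Offset is nil. Go down to just above contact.

Emit:
move_arm:
  increments: [-2.4, -5.5, 12, 0, 0, 0.005, 0, 0, 16, 0, 0, 0, 0, 0, 12, 0, 0, 0, 0, 0, 5, 0, 0, 0, 0, 0, 0, 0, 0, 0, 0, 0, 0, 0, 0, 0, 0, 0, 0, 0, 0, 0, 0, 0, 0, 0, 0, 0]

```text
clock: 24.97
position: [0.5237, -0.1139, 0.0861]
orientation: [0.75, 0.662, 0.0, 0.001]
ft_force: [-0.3, 0.2, -0.0]
opening: 0.0554
```

```bash
python3 - <<'E'
from h import *
for i in range(2): imaging.capture('wrist')
s=observe();print(s['position'],s['dq'].round(3),pose()[2],s['ft_force'])
plan(.5239,-.1124,.0785,-7)
E
```

```text
[ 0.52353236 -0.11386664  0.0859778 ] [ 0.002  0.001 -0.001  0.006 -0.    -0.002  0.001] -7.13295417465441 [ 0.09668618  0.94263756 -0.78035014]
n=1 (min 0.2) per row: [1.5 0.2 7.5] [ 0.0013  0.0001 -0.0023]  total shift [1.5 0.2 7.5] rot [ 0.001  0.    -0.002]
```

Emit:
move_arm:
  increments: [1.3, 0, 2, 0, 0, 0, 0, 0, 2, 0, 0, 0, 0, 0, 1, 0, 0, 0, 0, 0, 0, 0, 0, 0, 0, 0, 0, 0, 0, 0, 0, 0, 0, 0, 0, 0]

```text
clock: 25.57
position: [0.5232, -0.1126, 0.0803]
orientation: [0.75, 0.662, -0.0, -0.0]
ft_force: [0.3, 0.6, -0.4]
opening: 0.0556
```

Emit:
move_arm:
  increments: [0, 0.5, 1, 0, 0, 0, 0, 0, 0.5, 0, 0, 0, 0, 0, 0.5, 0, 0, 0, 0, 0, 0, 0, 0, 0, 0, 0, 0, 0, 0, 0]

```text
clock: 25.98
position: [0.5237, -0.1126, 0.0783]
orientation: [0.75, 0.662, -0.0, -0.0]
ft_force: [0.6, 0.2, -0.8]
opening: 0.0558
```

Emit:
move_arm:
  increments: [0, 0, 0.7, 0, 0, 0, 0, 0, 0.5, 0, 0, 0, 0, 0, 0, 0, 0, 0]

```text
clock: 26.23
position: [0.5238, -0.1126, 0.0782]
orientation: [0.75, 0.662, 0.0, -0.0]
ft_force: [-2.3, 0.5, 6.1]
opening: 0.0558
```

Emit:
move_arm:
  increments: [0, 0, 0, 0, 0, 0, 0, 0, 0, 0, 0, 0, 0, 0, 0, 0, 0, 0, 0, 0, 0, 0, 0, 0, 0, 0, -15, 0, 0, 0, 0, 0, -30, 0, 0, 0, 0, 0, -35, 0, 0, 0, 0, 0, -30, 0, 0, 0, 0, 0, 0, 0, 0, 0, 0, 0, 0, 0, 0, 0]
  gripper: 80

```text
clock: 27.07
position: [0.5247, -0.1128, 0.1886]
orientation: [0.75, 0.662, 0.001, 0.001]
ft_force: [-0.4, -0.7, -0.4]
opening: 0.0747
```

```bash
python3 - <<'E'
from h import *
for i in range(2): imaging.capture('wrist')
s=snap('w18');print(s['clock'],s['position'],s['dq'].round(3),pose()[2],s['ft_force'])
crop('pics/w18.png','pics/c.png',220,100,350,260,4.5)
plan(.5761,.25,.16,-40)
E
```

```text
27.1667 [ 0.5228299  -0.11212683  0.18610986] [ 0.001  0.019 -0.004  0.012  0.     0.001 -0.002] -7.127031318128096 [ 0.00337383  0.35209058 -0.35577398]
n=10 (min 9.3) per row: [35.8 -9.7  2.6] [-0.0003  0.0001  0.0574]  total shift [365.9   8.2  25.7] rot [-0.003  0.001  0.574]
```

View pics/c.png

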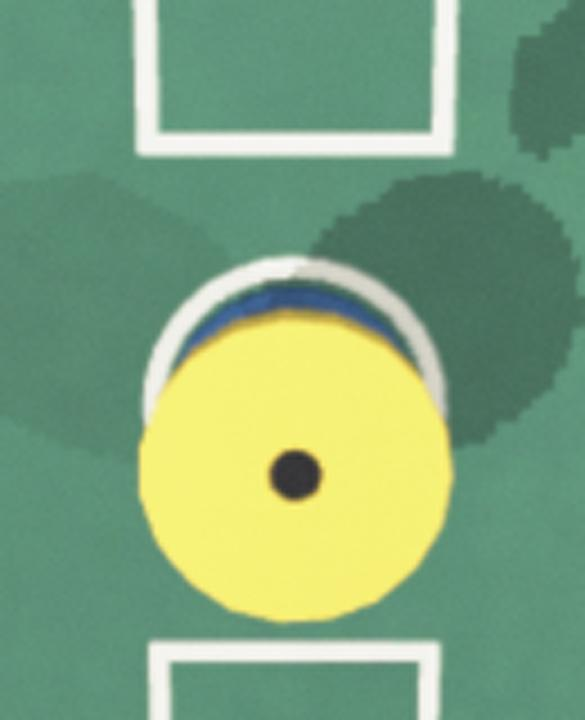

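```bash
python3 - <<'E'
from h import *
s=load('w18')
print(px2w("wrist",[((295+.5)/4.5-.5+220,(472+.5)/4.5-.5+100)],.09,s))
plan(.57,.265,.15,-61,11)
E
```

```text
[[ 0.52390145 -0.11241564  0.09      ]]
n=11 (min 9.9) per row: [ 32.  -16.2   3.3] [-0.0003  0.0001  0.0855]  total shift [380.    0.4  35.8] rot [-0.003  0.001  0.94 ]
```

Emit:
move_arm:
  increments: [32, -16.2, 3, 0, 0, 0.0855, 32, -16.2, 3, 0, 0, 0.0855, 32, -16.2, 3, 0, 0, 0.0855, 32, -16.2, 3, 0, 0, 0.0855, 32, -16.2, 3, 0, 0, 0.0855, 32, -16.2, 3, 0, 0, 0.0855, 32, -16.2, 3, 0, 0, 0.0855, 32, -16.2, 3, 0, 0, 0.0855, 32, -16.2, 3, 0, 0, 0.0855, 32, -16.2, 3, 0, 0, 0.0855, 32, -16.2, 3, 0, 0, 0.0855, 0, 0, 0, 0, 0, 0]
  gripper: 100

```text
clock: 28.22
position: [0.5551, 0.2756, 0.15]
orientation: [0.967, 0.254, -0.001, -0.001]
ft_force: [-0.1, 1.7, -0.7]
opening: 0.0928
```

```bash
python3 - <<'E'
from h import *
for i in range(4): imaging.capture('wrist')
s=snap('w19');print(s['clock'],s['position'],s['dq'].round(3),pose()[2])
E
```

```text
28.4167 [0.55464343 0.26440588 0.15290816] [ 0.013 -0.025  0.012  0.007 -0.002  0.002 -0.001] -61.16668548111997
```

View pics/w19.png

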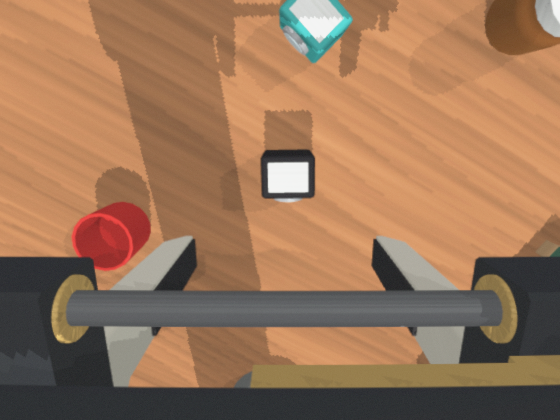

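```bash
python3 - <<'E'
from h import *
crop('pics/w19.png','pics/c.png',250,140,330,210,8)
E
```

```text
(no output)
```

View pics/c.png

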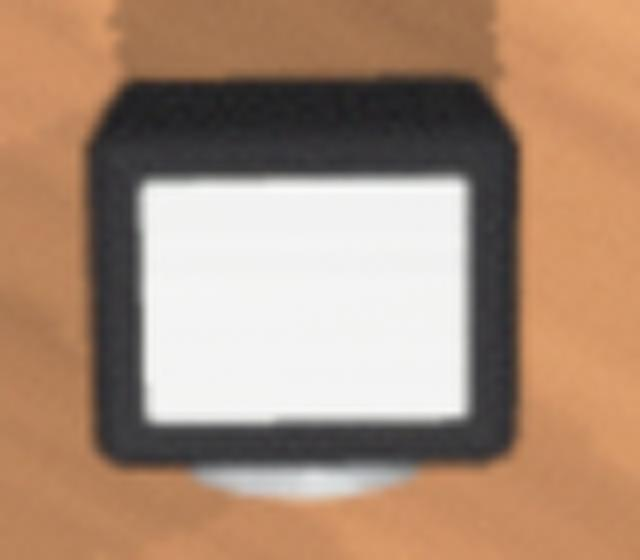

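```bash
python3 - <<'E'
from h import *
s=load('w19')
q=px2w("wrist",[((u+.5)/8-.5+250,(v+.5)/8-.5+140) for u,v in[(140,180),(470,177),(468,416),(146,424)]],.05,s);c=q.mean(0);print(c)
for a,b in((0,1),(3,2)):
  d=q[b]-q[a];print(np.degrees(np.arctan2(d[1],d[0])),np.linalg.norm(d))
print(observe()['position'],pose()[2])
plan(c[0],c[1],.09,-60.7); plan(c[0],c[1],.012,-60.7)
E
```

```text
[0.57549175 0.27075033 0.05      ]
-60.69796086081461 0.03283062722146167
-59.778992664951815 0.03277230600837278
[0.55491906 0.26408818 0.15351484] -61.16668548111997
n=2 (min 1.7) per row: [10.6  2.1 31.7] [ 0.0004  0.0012 -0.0041]  total shift [21.4  4.  63.5] rot [ 0.001  0.002 -0.008]
n=4 (min 3.6) per row: [ 5.3  1.  35.4] [ 0.0002  0.0006 -0.002 ]  total shift [ 21.6   4.  141.5] rot [ 0.001  0.002 -0.008]
```

Emit:
move_arm:
  increments: [10.8, 2, 10, 0, 0, -0.008, 10.8, 2, 10, 0, 0, -0.008, 0, 0, 30, 0, 0, 0, 0, 0, 33, 0, 0, 0, 0, 0, 33, 0, 0, 0, 0, 0, 16, 0, 0, 0, 0, 0, 6, 0, 0, 0, 0, 0, 0, 0, 0, 0, 0, 0, 0, 0, 0, 0, 0, 0, 0, 0, 0, 0]

```text
clock: 29.3
position: [0.5777, 0.2732, 0.0182]
orientation: [0.966, 0.258, 0.002, -0.0]
ft_force: [0.4, -0.4, 0.4]
opening: 0.093
```

```bash
python3 - <<'E'
from h import *
for i in range(2): imaging.capture('wrist')
s=observe();print(s['position'],s['dq'].round(3),pose()[2],s['ft_force'])
plan(.5755,.2708,.012,-60.5)
E
```

```text
[0.57744369 0.27358158 0.01801153] [-0.002  0.005 -0.005  0.004  0.    -0.    -0.002] -60.117440909102264 [-0.19755865 -0.57008238 -0.44516614]
n=1 (min 0.2) per row: [-3.1  1.5  6. ] [ 0.0004 -0.0033  0.0067]  total shift [-3.1  1.4  6. ] rot [ 0.    -0.003  0.007]
```

Emit:
move_arm:
  increments: [-3, 1.5, 2, 0, 0, 0.005, 0, 0, 2, 0, 0, 0, 0, 0, 0, 0, 0, 0, 0, 0, 0, 0, 0, 0, 0, 0, 0, 0, 0, 0]

```text
clock: 29.82
position: [0.5744, 0.2707, 0.0121]
orientation: [0.967, 0.256, -0.0, -0.0]
ft_force: [0.5, 0.2, 0.0]
opening: 0.093
```

Emit:
move_arm:
  increments: [0, 0, 0, 0, 0, 0, 0, 0, 0, 0, 0, 0, 0, 0, 0, 0, 0, 0, 0, 0, 0, 0, 0, 0, 0, 0, 0, 0, 0, 0, 0, 0, 0, 0, 0, 0, 0, 0, 0, 0, 0, 0, 0, 0, 0, 0, 0, 0]
  gripper: 0
  newtons: 30

```text
clock: 30.48
position: [0.5743, 0.2707, 0.0121]
orientation: [0.967, 0.256, -0.0, -0.0]
ft_force: [0.0, -0.1, -0.1]
opening: 0.044
```

```bash
python3 - <<'E'
from h import *
s=observe();print(s['position'],s['opening'],pose()[2],s['ft_force'])
p=s['position']
M=R.from_quat(s['orientation']).as_matrix();print("sensor in tool",M.T@(np.array([.5755,.2708,p[2]])-p)*1000)
plan(.50,-.197,.19,-7,frm=(*p[:2],.19,pose()[2]))
E
```

```text
[0.57430093 0.27072956 0.01213355] 0.04401948716052501 -60.39033068310824 [ 0.01450119 -0.13646702 -0.08642171]
sensor in tool [ 1.07728810e+00  5.31201553e-01 -1.82893050e-04]
n=13 (min 12.3) per row: [-34.3  15.8   0. ] [ 0.      0.     -0.0717]  total shift [-295.7  369.9    0. ] rot [ 0.     0.    -0.932]
```

Emit:
move_arm:
  increments: [0, 0, -20, 0, 0, 0, 0, 0, -38, 0, 0, 0, 0, 0, -38, 0, 0, 0, 0, 0, -38, 0, 0, 0, -17, 8, -30, 0, 0, -0.036, -34.3, 15.8, 0, 0, 0, -0.072, -34.3, 15.8, 0, 0, 0, -0.072, -34.3, 15.8, 0, 0, 0, -0.072, -34.3, 15.8, 0, 0, 0, -0.072, -34.3, 15.8, 0, 0, 0, -0.072, -34.3, 15.8, 0, 0, 0, -0.072, -34.3, 15.8, 0, 0, 0, -0.072]

```text
clock: 31.48
position: [0.4671, 0.0101, 0.1761]
orientation: [0.863, 0.506, -0.0, -0.0]
ft_force: [0.3, -1.1, -1.2]
opening: 0.0435
```

```bash
python3 - <<'E'
from h import *
s=observe();print(s['position'],s['opening'],pose()[2],s['ft_force'])
plan(.5136,-.197,.14,-7)
E
```

```text
[0.46707727 0.01014107 0.17609818] 0.043503681712369256 -29.20537539467504 [ 0.27657347 -1.05818067 -1.23545815]
n=6 (min 5.4) per row: [-30.6  18.2   6. ] [-0.0002  0.     -0.0646]  total shift [-158.1  141.7   36. ] rot [-0.001  0.    -0.388]
```

Emit:
move_arm:
  increments: [-30.6, 18.2, 0, 0, 0, -0.0646, -30.6, 18.2, 0, 0, 0, -0.0646, -30.6, 18.2, 0, 0, 0, -0.0646, -30.6, 18.2, 0, 0, 0, -0.0646, -30.6, 18.2, 12, 0, 0, -0.0646, -30.6, 18.2, 24, 0, 0, -0.0646, 0, 0, 0, 0, 0, 0, 0, 0, 0, 0, 0, 0, 0, 0, 0, 0, 0, 0]

```text
clock: 32.23
position: [0.5067, -0.1957, 0.1404]
orientation: [0.751, 0.661, -0.0, -0.001]
ft_force: [-0.6, 0.1, -2.3]
opening: 0.0439
```

```bash
python3 - <<'E'
from h import *
for i in range(4): imaging.capture('wrist')
s=snap('w20');print(s['position'],s['dq'].round(3),pose()[2],s['ft_force'])
plan(.5136,-.198,.052,-7)
E
```

```text
[ 0.50775492 -0.19460813  0.14153844] [ 0.003 -0.001  0.005 -0.003  0.001 -0.003  0.002] -7.1071320765789565 [-0.036426    0.06903971 -1.49617806]
n=3 (min 2.2) per row: [-0.8  2.1 29.9] [ 0.0003 -0.0001 -0.0006]  total shift [-2.4  6.1 89.6] rot [ 0.001 -0.    -0.002]
```

View pics/w20.png

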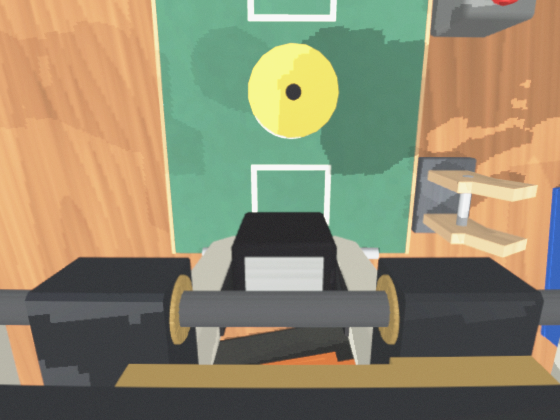

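Emit:
move_arm:
  increments: [-2.4, 6, 15, 0, 0, 0, 0, 0, 28, 0, 0, 0, 0, 0, 24, 0, 0, 0, 0, 0, 14, 0, 0, 0, 0, 0, 6, 0, 0, 0, 0, 0, 0, 0, 0, 0, 0, 0, 0, 0, 0, 0, 0, 0, 0, 0, 0, 0]

```text
clock: 33.15
position: [0.514, -0.1997, 0.0552]
orientation: [0.75, 0.661, 0.001, 0.001]
ft_force: [0.5, -0.7, -2.0]
opening: 0.044
```

```bash
python3 - <<'E'
from h import *
for i in range(2): imaging.capture('wrist')
s=snap('w21');print(s['position'],s['dq'].round(3),pose()[2],s['ft_force'])
plan(.5135,-.198,.0482,-7)
E
```

```text
[ 0.51386776 -0.19975777  0.0551302 ] [ 0.002  0.003 -0.002  0.004  0.001 -0.     0.002] -7.24248635760581 [ 0.66797533  0.77026988 -0.75866749]
n=1 (min 0.2) per row: [ 1.7 -0.4  6.8] [ 0.0022  0.0005 -0.0042]  total shift [ 1.7 -0.4  6.8] rot [ 0.002  0.001 -0.004]
```

View pics/w21.png

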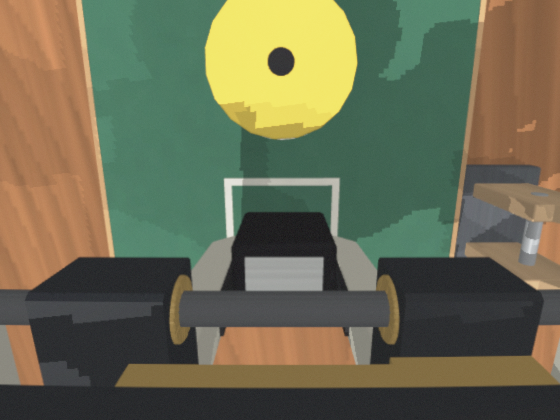

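Emit:
move_arm:
  increments: [1.7, -0.4, 2, 0, 0, -0.003, 0, 0, 2, 0, 0, 0, 0, 0, 1, 0, 0, 0, 0, 0, 0, 0, 0, 0, 0, 0, 0, 0, 0, 0, 0, 0, 0, 0, 0, 0]

```text
clock: 33.8
position: [0.5128, -0.1979, 0.0488]
orientation: [0.749, 0.662, -0.0, 0.0]
ft_force: [0.1, -0.6, -1.6]
opening: 0.0436
```

Emit:
move_arm:
  increments: [0, 0.7, 0.7, 0, 0, 0, 0, 0, 0.7, 0, 0, 0, 0, 0, 0, 0, 0, 0, 0, 0, 0, 0, 0, 0]

```text
clock: 34.13
position: [0.5137, -0.198, 0.048]
orientation: [0.749, 0.662, 0.0, 0.0]
ft_force: [-1.1, 0.5, 5.0]
opening: 0.0437
```

Emit:
move_arm:
  increments: [0, 0, 0, 0, 0, 0, 0, 0, 0, 0, 0, 0, 0, 0, 0, 0, 0, 0, 0, 0, 0, 0, 0, 0, 0, 0, -15, 0, 0, 0, 0, 0, -30, 0, 0, 0, 0, 0, -38, 0, 0, 0, 0, 0, -38, 0, 0, 0, 0, 0, -20, 0, 0, 0, 0, 0, 0, 0, 0, 0]
  gripper: 80

```text
clock: 34.97
position: [0.5165, -0.1995, 0.1935]
orientation: [0.749, 0.662, 0.003, 0.005]
ft_force: [0.5, -0.1, -0.6]
opening: 0.0747
```

```bash
python3 - <<'E'
from h import *
for i in range(3): imaging.capture('wrist')
s=snap('w22');print(s['clock'],s['position'],s['dq'].round(3),pose()[2])
plan(.465,.355,.18,35)
E
```

```text
35.1167 [ 0.5128282  -0.19728783  0.18756129] [ 0.004  0.022 -0.007  0.018  0.001  0.001 -0.001] -7.060144226868137
n=15 (min 14.2) per row: [37.3  5.9  0.5] [-0.0002 -0.0001 -0.0489]  total shift [ 542.1 -114.9    7.8] rot [-0.003 -0.002 -0.734]
```

View pics/w22.png

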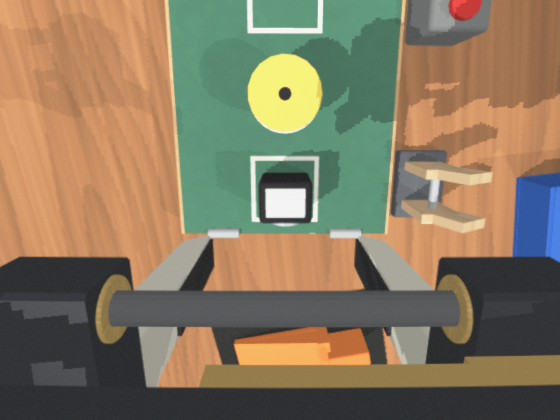

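Emit:
move_arm:
  increments: [37.3, 6, 0, 0, 0, -0.049, 37.3, 6, 0, 0, 0, -0.049, 37.3, 6, 0, 0, 0, -0.049, 37.3, 6, 0, 0, 0, -0.049, 37.3, 6, 0, 0, 0, -0.049, 37.3, 6, 0, 0, 0, -0.049, 37.3, 6, 0, 0, 0, -0.049, 37.3, 6, 0, 0, 0, -0.049, 37.3, 6, 0, 0, 0, -0.049, 37.3, 6, 0, 0, 0, -0.049, 37.3, 6, 0, 0, 0, -0.049, 37.3, 6, 0, 0, 0, -0.049]
  gripper: 100

```text
clock: 36.17
position: [0.5182, 0.2504, 0.1863]
orientation: [0.524, 0.851, -0.002, -0.001]
ft_force: [0.9, -0.1, 0.1]
opening: 0.0929
```

```bash
python3 - <<'E'
from h import *
s=load('w22');print("sensor placed",px2w("wrist",[(285.3,203)],.086,s))
for i in range(4): imaging.capture('wrist')
s=observe();print(s['position'],pose()[2],s['dq'].round(3))
plan(.4555,.372,.15,35)
E
```

```text
sensor placed [[ 0.51328094 -0.19760151  0.086     ]]
[0.51793401 0.24998183 0.18638423] 26.796978246435113 [ 0.044 -0.014  0.06   0.006  0.009  0.    -0.   ]
n=4 (min 3.5) per row: [34.2  2.3  9.1] [-0.001  -0.0001 -0.0358]  total shift [137.1  -0.6  36.4] rot [-0.004 -0.    -0.143]
```

Emit:
move_arm:
  increments: [34.2, 2.3, 9, 0, 0, -0.036, 34.2, 2.3, 9, 0, 0, -0.036, 34.2, 2.3, 9, 0, 0, -0.036, 34.2, 2.3, 9, 0, 0, -0.036, 0, 0, 0, 0, 0, 0, 0, 0, 0, 0, 0, 0]

```text
clock: 36.87
position: [0.4583, 0.3723, 0.1506]
orientation: [0.462, 0.887, -0.002, -0.001]
ft_force: [0.0, -0.6, 0.5]
opening: 0.0927
```

```bash
python3 - <<'E'
from h import *
for i in range(4): imaging.capture('wrist')
s=snap('w23');print(s['clock'],s['position'],s['dq'].round(3),pose()[2])
crop('pics/w23.png','pics/c.png',210,100,370,260,4)
E
```

```text
37.0667 [0.46159942 0.36950832 0.15246262] [ 0.001 -0.003 -0.009 -0.005 -0.003  0.001 -0.   ] 34.61965126328073
```

View pics/c.png

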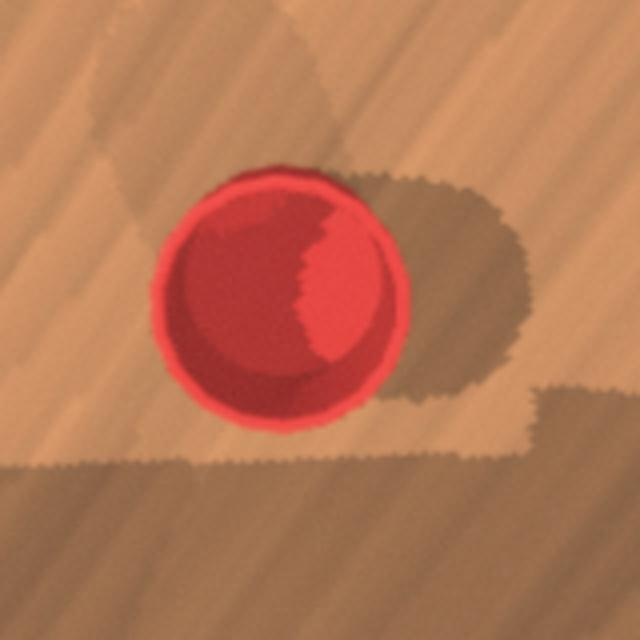

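```bash
python3 - <<'E'
from h import *
s=load('w23')
p=px2w("wrist",[((281+.5)/4-.5+210,(303+.5)/4-.5+100)],.045,s)[0];print(p,observe()['position'])
plan(p[0],p[1],.014,35)
E
```

```text
[0.44623604 0.38486383 0.045     ] [0.46141928 0.36993943 0.1526461 ]
n=4 (min 3.5) per row: [ 5.3 -1.  34.7] [ 0.      0.0004 -0.0017]  total shift [ 21.1  -4.  138.6] rot [ 0.     0.001 -0.007]
```

Emit:
move_arm:
  increments: [10.5, -2, 10, 0, 0, -0.007, 10.5, -2, 10, 0, 0, 0, 0, 0, 30, 0, 0, 0, 0, 0, 33, 0, 0, 0, 0, 0, 30, 0, 0, 0, 0, 0, 16, 0, 0, 0, 0, 0, 5, 0, 0, 0, 0, 0, 0, 0, 0, 0, 0, 0, 0, 0, 0, 0, 0, 0, 0, 0, 0, 0]

```text
clock: 37.95
position: [0.445, 0.3882, 0.0197]
orientation: [0.46, 0.888, 0.001, 0.0]
ft_force: [0.1, 0.2, -0.5]
opening: 0.093
```

```bash
python3 - <<'E'
from h import *
for i in range(2): imaging.capture('wrist')
s=observe();print(s['position'],s['dq'].round(3),pose()[2],s['ft_force'])
plan(.4462,.3849,.014,35)
E
```

```text
[0.44514645 0.38798295 0.01989701] [ 0.002  0.001  0.001  0.003  0.001 -0.     0.   ] 35.26963660538892 [-0.53377899 -0.60070804 -0.23173197]
n=1 (min 0.2) per row: [-3.1 -0.9  5.9] [ 0.0029 -0.0004  0.0047]  total shift [-3.1 -0.9  5.9] rot [ 0.003 -0.     0.005]
```

Emit:
move_arm:
  increments: [-3, -0.5, 2, 0, 0, 0, 0, 0, 2, 0, 0, 0, 0, 0, 0, 0, 0, 0, 0, 0, 0, 0, 0, 0, 0, 0, 0, 0, 0, 0]

```text
clock: 38.47
position: [0.4457, 0.3844, 0.0145]
orientation: [0.46, 0.888, 0.0, -0.0]
ft_force: [-0.7, 0.2, -0.2]
opening: 0.0928
```

Emit:
move_arm:
  increments: [0, 0, 0, 0, 0, 0, 0, 0, 0, 0, 0, 0, 0, 0, 0, 0, 0, 0, 0, 0, 0, 0, 0, 0, 0, 0, 0, 0, 0, 0, 0, 0, 0, 0, 0, 0, 0, 0, 0, 0, 0, 0, 0, 0, 0, 0, 0, 0]
  gripper: 0
  newtons: 15

```text
clock: 39.13
position: [0.4458, 0.3845, 0.0145]
orientation: [0.46, 0.888, 0.0, 0.0]
ft_force: [-0.1, -0.4, 0.1]
opening: 0.0538
```

```bash
python3 - <<'E'
from h import *
s=observe();print(s['position'],s['opening'],pose()[2],s['ft_force'])
p=s['position']
M=R.from_quat(s['orientation']).as_matrix();print("cup in tool",M.T@(np.array([.4462,.3849,p[2]])-p)*1000)
plan(.5348,-.0282,.17,-7,frm=(*p[:2],.17,pose()[2]))
E
```

```text
[0.44578834 0.38450833 0.01446568] 0.053781670060646304 35.271168644909615 [-0.13270716 -0.39901371  0.1241571 ]
cup in tool [8.20639033e-02 5.62259426e-01 8.92045843e-05]
n=11 (min 10.8) per row: [-39.2  -1.3   0. ] [0.     0.     0.0671]  total shift [-388.3 -165.6    0. ] rot [0.    0.    0.738]
```

Emit:
move_arm:
  increments: [0, 0, -20, 0, 0, 0, 0, 0, -38, 0, 0, 0, 0, 0, -38, 0, 0, 0, -19, -0.6, -30, 0, 0, 0.033, -37, -1.3, 0, 0, 0, 0.064, -37, -1.3, 0, 0, 0, 0.064, -37, -1.3, 0, 0, 0, 0.064, -37, -1.3, 0, 0, 0, 0.064, -37, -1.3, 0, 0, 0, 0.064, -37, -1.3, 0, 0, 0, 0.064, -37, -1.3, 0, 0, 0, 0.064, -37, -1.3, 0, 0, 0, 0.064]

```text
clock: 40.13
position: [0.5496, 0.089, 0.1403]
orientation: [0.683, 0.731, 0.0, 0.0]
ft_force: [-0.2, 0.1, -1.3]
opening: 0.0539
```

```bash
python3 - <<'E'
from h import *
s=observe();print(s['position'],s['opening'],pose()[2],s['ft_force'])
plan(.5348,-.0282,.12,-7)
E
```

```text
[0.54962075 0.08900708 0.14033818] 0.05389302775953504 3.8658615081468697 [-0.21906485  0.05198971 -1.26418798]
n=4 (min 3.0) per row: [-29.4  -2.9   5.1] [0.     0.     0.0474]  total shift [-115.9  -22.7   20.3] rot [0.   0.   0.19]
```

Emit:
move_arm:
  increments: [-29.4, -2.5, 5, 0, 0, 0.047, -29.4, -2.5, 5, 0, 0, 0.047, -29.4, -2.5, 5, 0, 0, 0.047, -28, -2.5, 5, 0, 0, 0.047, 0, 0, 0, 0, 0, 0, 0, 0, 0, 0, 0, 0, 0, 0, 0, 0, 0, 0]

```text
clock: 40.72
position: [0.5394, -0.0243, 0.1204]
orientation: [0.747, 0.665, 0.0, -0.001]
ft_force: [0.3, 0.3, -1.0]
opening: 0.054
```

```bash
python3 - <<'E'
from h import *
for i in range(3): imaging.capture('wrist')
s=snap('w24');print(s['position'],s['dq'].round(3),pose()[2],s['ft_force'])
plan(.5348,-.0282,.055,-7)
E
```

```text
[ 0.53975155 -0.02333418  0.12049484] [-0.001 -0.     0.006  0.     0.002 -0.    -0.   ] -6.558855667551997 [-1.09922233  0.39283636 -0.56132286]
n=2 (min 1.6) per row: [-2.6 -2.2 32.8] [ 0.0001 -0.0004  0.0038]  total shift [-5.3 -4.4 65.5] rot [ 0.    -0.001  0.008]
```

View pics/w24.png

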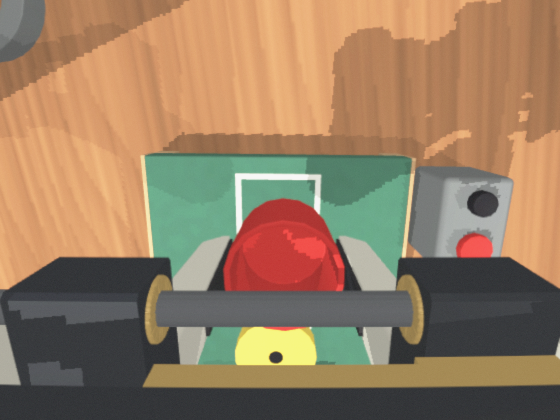

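Emit:
move_arm:
  increments: [-4.5, -4.4, 12, 0, 0, 0.006, 0, 0, 20, 0, 0, 0, 0, 0, 18, 0, 0, 0, 0, 0, 10, 0, 0, 0, 0, 0, 4, 0, 0, 0, 0, 0, 0, 0, 0, 0, 0, 0, 0, 0, 0, 0, 0, 0, 0, 0, 0, 0]

```text
clock: 41.58
position: [0.5354, -0.0292, 0.0573]
orientation: [0.749, 0.662, 0.001, 0.001]
ft_force: [-0.3, 0.3, -0.3]
opening: 0.0541
```

```bash
python3 - <<'E'
from h import *
for i in range(2): imaging.capture('wrist')
s=snap('w25');print(s['position'],s['dq'].round(3),pose()[2],s['ft_force'])
plan(.5348,-.0282,.0505,-7)
E
```

```text
[ 0.53524896 -0.02924922  0.0573465 ] [-0.     0.003 -0.002  0.005 -0.001 -0.002 -0.   ] -7.069070910660442 [-0.74624904 -0.26590752 -1.48402347]
n=1 (min 0.2) per row: [ 1.  -0.5  6.8] [ 0.0016 -0.0001 -0.0012]  total shift [ 1.  -0.5  6.8] rot [ 0.002 -0.    -0.001]
```

View pics/w25.png

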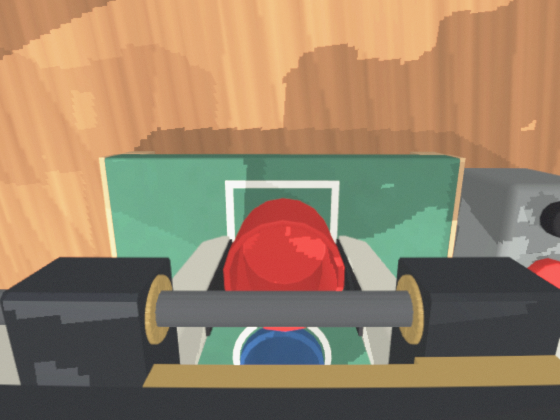

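Emit:
move_arm:
  increments: [0.7, -0.5, 2, 0, 0, 0, 0, 0, 2, 0, 0, 0, 0, 0, 1, 0, 0, 0, 0, 0, 0, 0, 0, 0, 0, 0, 0, 0, 0, 0, 0, 0, 0, 0, 0, 0]

```text
clock: 42.23
position: [0.5341, -0.0285, 0.0514]
orientation: [0.749, 0.662, -0.0, -0.0]
ft_force: [-0.4, 0.3, -0.5]
opening: 0.0538
```

Emit:
move_arm:
  increments: [0, 0.7, 0.7, 0, 0, 0, 0, 0, 0.7, 0, 0, 0, 0, 0, 0.3, 0, 0, 0, 0, 0, 0, 0, 0, 0, 0, 0, 0, 0, 0, 0]

```text
clock: 42.65
position: [0.5352, -0.0286, 0.0504]
orientation: [0.749, 0.662, 0.0, 0.0]
ft_force: [-1.1, 0.6, 4.4]
opening: 0.0534
```

Contact. Release, rise, back off over −y for a full look.

Emit:
move_arm:
  increments: [0, 0, 0, 0, 0, 0, 0, 0, 0, 0, 0, 0, 0, 0, 0, 0, 0, 0, 0, 0, 0, 0, 0, 0, 0, 0, -15, 0, 0, 0, 0, 0, -30, 0, 0, 0, 0, 0, -38, 0, 0, 0, 0, 0, -38, 0, 0, 0, 0, 0, -38, 0, 0, 0, 0, 0, -20, 0, 0, 0, 0, 0, 0, 0, 0, 0]
  gripper: 85

```text
clock: 43.57
position: [0.5379, -0.0291, 0.2338]
orientation: [0.749, 0.662, 0.004, 0.004]
ft_force: [1.7, 0.3, -0.4]
opening: 0.0789
```

Emit:
move_arm:
  increments: [-30, 0, -10, 0, 0, 0, -35, 0, -10, 0, 0, 0, -35, 0, -5, 0, 0, 0, -30, 0, 0, 0, 0, 0, 0, 0, 0, 0, 0, 0, 0, 0, 0, 0, 0, 0, 0, 0, 0, 0, 0, 0]

```text
clock: 44.15
position: [0.5185, -0.1563, 0.2525]
orientation: [0.749, 0.662, -0.0, -0.001]
ft_force: [-0.1, 0.6, -0.2]
opening: 0.0791
```

```bash
python3 - <<'E'
from h import *
for n in ('scene','top'): cv2.imwrite(f'pics/{n}2.png',imaging.capture(n)[:,:,::-1])
crop('pics/scene2.png','pics/d.png',140,120,420,320,2.8)
for i in range(2): imaging.capture('wrist')
s=snap('w26');print(s['clock'],s['position'],s['dq'].round(3),pose()[2],s['ft_force'])
E
```

```text
44.35 [ 0.51909028 -0.15572063  0.2532136 ] [ 0.002 -0.005  0.007 -0.006  0.003  0.     0.001] -6.925739260850097 [-0.85453191 -0.2893029  -0.0053942 ]
```

View pics/w26.png

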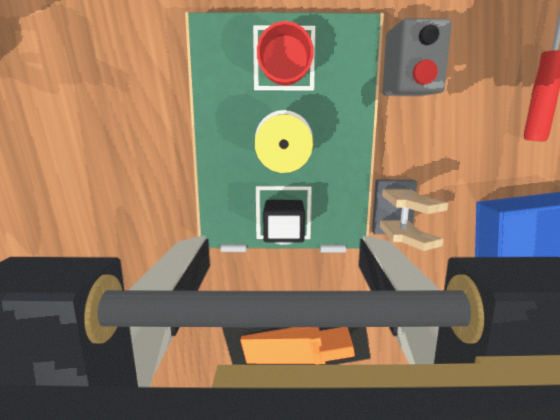

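View pics/d.png

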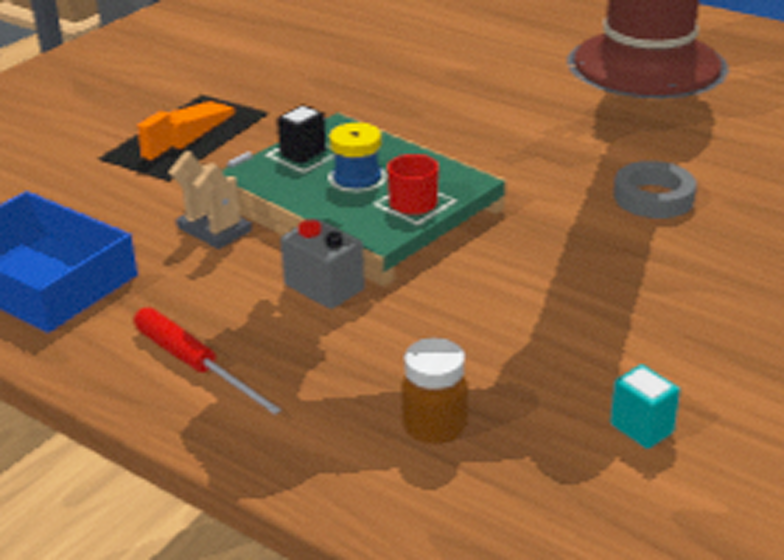

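```bash
python3 - <<'E'
from h import *
np.set_printoptions(precision=4,suppress=True)
crop('pics/w26.png','pics/c.png',240,10,340,250,3)
crop('pics/top2.png','pics/e.png',240,155,430,280,4)
s=load('w26');print(px2w("wrist",[(285.5,53),(284,143.5),(284.3,227)],[.081,.09,.086],s))
E
```

```text
[[ 0.5361 -0.031   0.081 ]
 [ 0.5246 -0.1129  0.09  ]
 [ 0.5145 -0.1981  0.086 ]]
```

View pics/c.png

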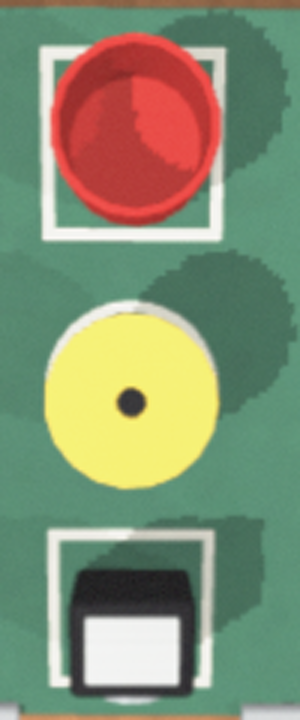

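View pics/e.png

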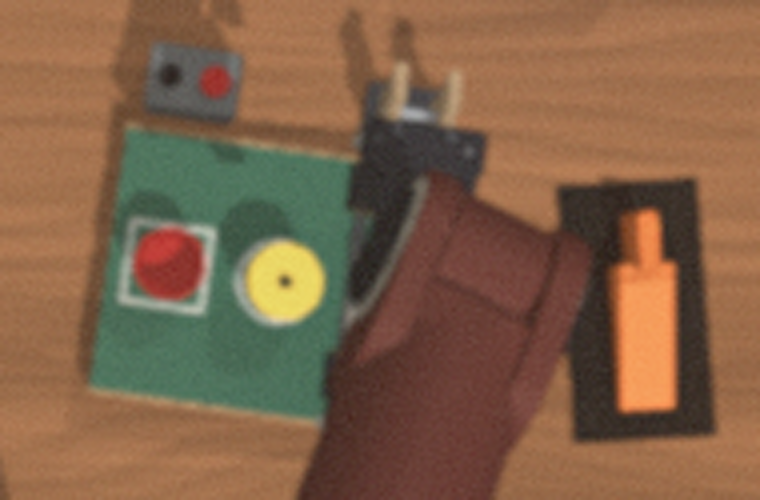

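```bash
python3 -c "
from workcell import workorder, observe
print(observe()['clock']);print(workorder.sign_off())"
```

```text
44.4
the job is handed in; nothing more can be done
None
```

I finished the job and handed it in at about 44 s of the 144 s allowed; `sign_off()` returns no verdict.

- **Wedge:** I drew it straight out by its tail, at about 7 N. The deck came down flat before anything went on it. The wedge now lies lengthwise in the middle of the black mat.
- **Rig:** In the last pictures the motor, disc and sensor are within about 1 mm of their outline centres. The disc is centred on the motor, and the sensor is upright and square to its outline.
- **Left alone:** I didn't touch the jar, the turquoise look-alike or the other objects. At hand-in the gripper was open and about 0.25 m up, clear of everything.

Some checks disagreed:
- **Cup:** It first read about 3 mm off in y. Re-reading the rim in the enlarged picture, by eye, put it about 1 mm off.
- **Cameras:** The overhead camera placed the motor and cup 5–6 mm away from where the wrist camera did before I picked them up. I used the wrist camera, and the grasps and final pictures agreed with it.
- **Wedge:** I checked its final position only by eye, against the mat's edges.

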